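# Charge a grinding jar and hold its cover over the screw holes

## Robot

A 6-joint arm with a two-finger parallel gripper is mounted at the origin on the work surface. World frame = base frame: x ahead of the robot, y to its left, z up, the work surface at z = 0. Lengths are in m, angles in degrees, forces in N, time in s.
With the tool pointing down it reaches from about 0.375 to 0.975 m from the base axis. Payload 3.8 kg.
Tool frame: the origin (TCP) lies at the very end of the fingers, on their centre line; the grasp point (between the pads) lies 19 mm behind it; z points along the fingers, y is the line along which they close (so a half turn about z gives the same grasp; the last joint's range is limited). The gripper opens to 88 mm and grips with 3 to 60 N. Pads are 18 mm wide; open, the fingers measure 123 mm over their backs; the gripper's body (75 mm by 187 mm) begins 45 mm behind the grasp point.
Start: joints at [-67.431, 15.12, 91.902, -0, 72.978, -2.114], TCP at [0.282, -0.613, 0.239] pointing down, gripper open.
Joint ranges: [-150.88, 150.88], [-54.13, 125.18], [17.81, 147.31], [-75.09, 255.09], [0, 152.58], [-146.25, 146.25]. Speed limits (degrees/s): [147.25, 147.25, 180, 180, 180, 180].

## Interface

Orientations are given as [roll, pitch, yaw] about the fixed x, y, z axes, in that order (R = Rz(yaw) Ry(pitch) Rx(roll)).
In Python, from plant import manip gives the robot as it stands.
- The arm moves only by the shell command python3 nudge.py [OPENING] [FORCE], which reads ROWS from standard input. ROWS is a JSON list of rows, 1 to 12 of them, each written [[dx, dy, dz], turn]: dx, dy, dz in m, then a turn about the tool's z in degrees; each row is the pose to reach, as a shift and turn from the pose commanded when the command began, along the tool's axes at that moment; what a row does not reach only later rows make up. A row lasts 1/10 s, in which the tool goes at most 0.05 m and 8.59 degrees, less where a joint would pass 70% of its speed; a pose out of reach is approached as far as the arm can. OPENING is the finger opening in m, set as the command begins (- or left out keeps the last). The fingers move at their own pace and stop on an object; FORCE is the grip in N (left out, the last holds). Time passes only in rows, so rows that do not move let the fingers close. It prints the time, the measured TCP pose, the force, the opening and the grip force at its end. Input that does not fit is refused with a message, and nothing moves.
- manip.sense(): the state, without advancing time (a new reading comes with each control period).
- manip.read_camera(name): name is "scene" or "side" or "wrist"; returns the picture (400x640x3 uint8, blue, green, red); there is no depth.
- manip.camera_model(name): a dict with "camera_matrix" (3x3 intrinsics, pixels), "k1" (the pictures are not rectified: a ray, as slopes to the right and down, at radius r is drawn at 1 + k1 r^2 times it, then the intrinsics apply), "rvec" (rotation vector, rad) and "tvec" (3), from world to camera coordinates, as OpenCV has them. Camera axes: x right, y down, z forward; pixel columns grow to the right and rows downward; lengths in m; the calibration is good to about 2 mm. A picture is of the moment at which its call begins: read the wrist's pose just before it. camera_model takes no time and is no camera call; for the wrist camera it gives the pose at the moment of the call.
- manip.close_job(): hands the job in; it is judged then, once.
The state is a dict: "t": time; "joint_positions": joint angles; "dq": joint speeds; "effort": joint torques, N m; "tool_pos": TCP position; "eef_rot": TCP orientation; "wrist_force": force on the tool from outside, world axes, zero at the start; "ft_torque": the same for the moment, N m; "finger_gap": finger opening in m; "grasp_force": force on a finger pad.
Only numpy, scipy, OpenCV 4.12 (cv2) and the standard library are available. Lean on these libraries where they do the work, as an engineer would, in place of code of your own. Each camera call takes 0.05 s, during which the arm holds its last target. There are 200 camera calls.

## Task

Using the scoop, move at least three of the four ceramic grinding balls from the tray into the open well of the grinding jar without touching the balls with the fingers, then stand the scoop upright on the bench top and let go of it. Then pick up the jar's cover and finish while still holding it still and level about a centimetre above the jar's rim, not touching the jar, turned so that each threaded hole shows fully through its own hole in the cover, ready for a colleague to start the screws. Leave the pot, spatula, beaker, reagent jar, bottle and weight where they are.

Things in the scene. Friction and masses are not known exactly. Their poses are not given: they have to be found in the camera images.
- jar: grinding jar: heavy steel block fixed to the bench, 136 (x) x 116 (y) x 80 high, open at the top; origin at the centre of its underside. Its rectangular well is 85 (x) x 71 (y), centred, from the rim at z 80 down to a floor at z 20. Rim flat, with three threaded holes of 7 mm
- jar_thread0 (a point): mouth of a threaded hole on the jar's rim (7 mm wide), at jar (-54, -42, 80); axes as the jar's
- jar_thread1 (a point): mouth of a threaded hole on the jar's rim, at jar (-54, 42, 80)
- jar_thread2 (a point): mouth of the lone threaded hole on the jar's +x side, at jar (54, 0, 80)
- cover: the jar's cover, loose, lying flat on the bench handle up: aluminium plate 132 (x) x 112 (y) x 6 thick, origin at the centre of its underside; three through holes of 14 mm; on top, in the middle, an upright grip bar 60 (x) x 16 (y), from z 6 to z 42. About 0.25 kg (0.17 to 0.35)
- cover_hole0 (a point): centre of a cover hole at the underside, at cover (-54, -42, 0); belongs over jar_thread0
- cover_hole1 (a point): cover hole at cover (-54, 42, 0); belongs over jar_thread1
- cover_hole2 (a point): lone cover hole at cover (54, 0, 0); belongs over jar_thread2
- tray: steel tray fixed to the bench, holding the balls. Origin at the underside; x runs along it towards its ramp. Flat floor at z 6 from x -110 to x 50, inner width 86 (y -43 to 43); then a steep ramp rising at 60 degrees across the full width from x 50, z 6 to x 70, z 40; end wall at x 74 to 78, 42 high; side walls 28 high; low front wall at x -114 to -110, 16 high
- scoop: steel scoop, loose, standing level on the bench. Origin: centre of the underside of its pan, x forward. Flat floor 2 thick, x -35 to its open front lip at x 40, 76 wide (y); side walls 24 high from x -35 to x 25 (inside width 72), back wall 30 high at x -34. Upright grey handle over the back wall: 26 (x) x 16 (y), x -48 to -22, from z 27 to z 106. About 0.15 kg
- scoop_grip (a point): a good grip point in the scoop's handle, at scoop (-35, 0, 85); axes as the scoop's
- ball0_center (a point): centre of a white ceramic grinding ball, 22 mm across, 33 g, that rolls freely; starts on the flat floor of the tray, centre at tray x 3 to 38
- ball1_center (a point): centre of another such ball
- ball2_center (a point): centre of another such ball
- ball3_center (a point): centre of another such ball
- pot: bystander: small closed white pot, 52 across, 42 high, origin under it
- spatula: bystander: flat spatula lying on the bench, 180 long along its x, origin in its middle
- beaker: bystander: empty glass beaker, 66 across, 85 high
- reagent: bystander: white reagent jar, 84 across, 130 high
- wash: bystander: clear bottle, 66 across, 190 high
- weight: bystander: steel weight with a knob, 36 across, 40 high

How it is judged:
By the outcome, as a careful person would: the job done as asked, in the order asked, and still so for the second after the job is handed in, while the arm keeps its last pose, push and grip.
It also fails if it takes over 72 s, if anything falls off the work surface, if the arm or the gripper's body presses on something with over 40 N, if the wrist force passes 120 N, or if a joint passes its speed limit or range.

## Working session

There is one attempt and no reset: what is moved stays moved. The work goes in short steps, Python scripts to look and compute and a shell command to move; the robot and the scene stay as the last step left them, time stands still between calls to the robot, and variables do not carry over. Pictures are saved under pics/ and viewed, at most 10 in all, crops included, and the job is handed in when it is done.

```bash
ls; mkdir -p pics; cat > h.py <<'E'
import numpy as np, cv2, json
from plant import manip
def und(name,uv,cm=None):
    cm=cm or manip.camera_model(name)
    K=np.array(cm["camera_matrix"]);k=cm["k1"]
    if not isinstance(k,(int,float)): k=float(np.ravel(k)[0])
    R,_=cv2.Rodrigues(np.array(cm["rvec"],float));t=np.array(cm["tvec"],float).ravel()
    p=cv2.undistortPoints(np.array(uv,float).reshape(-1,1,2),K,np.array([k,0,0,0,0.]),None).reshape(-1,2)
    d=np.c_[p,np.ones(len(p))]@R
    return -R.T@t, d
def plane(name,uv,z,cm=None):
    c,d=und(name,uv,cm); return c+d*((z-c[2])/d[:,2])[:,None]
def tri(obs):
    # obs list of (c,d) -> point, residual
    A=np.zeros((3,3));b=np.zeros(3)
    for c,d in obs:
        d=d/np.linalg.norm(d);P=np.eye(3)-np.outer(d,d);A+=P;b+=P@c
    x=np.linalg.solve(A,b)
    return x,[np.linalg.norm(np.cross(x-c,d/np.linalg.norm(d))) for c,d in obs]
def proj(name,X,cm=None):
    cm=cm or manip.camera_model(name)
    K=np.array(cm["camera_matrix"]);k=float(np.ravel(cm["k1"])[0])
    return cv2.projectPoints(np.array(X,float).reshape(-1,1,3),np.array(cm["rvec"],float),np.array(cm["tvec"],float),K,np.array([k,0,0,0,0.]))[0].reshape(-1,2)
E
python3 - <<'E'
from h import *
s=manip.sense();print({k:np.round(v,3).tolist() for k,v in s.items()})
ims=[]
for n in ["scene","side","wrist"]:
    cm=manip.camera_model(n);c,d=und(n,[[320,200]]);print(n,c,d,cm["camera_matrix"],cm["k1"])
    im=manip.read_camera(n);cv2.imwrite(f"pics/{n}0.png",im)
E
```

```text
nudge.py
pics
plant.py
{'t': 0.0, 'joint_positions': [-67.43, 15.168, 91.979, -0.0, 72.977, -2.113], 'dq': [0.004, 0.045, -0.004, 0.047, 0.045, -0.053], 'effort': [-0.003, -50.211, -35.688, 0.073, 0.029, -0.0], 'tool_pos': [0.282, -0.613, 0.237], 'eef_rot': [-179.876, -0.004, 24.683], 'wrist_force': [0.3, -0.584, -0.188], 'ft_torque': [-0.004, 0.017, 0.006], 'grasp_force': 0.0, 'finger_gap': 0.088}
scene [1.022325   0.0687791  0.79711259] [[-0.58312303 -0.10850958 -0.80522059]] [[377.97898358   0.         314.90210495]
 [  0.         377.97898358 200.85269396]
 [  0.           0.           1.        ]] -0.06783066991901057
side [0.46443181 0.73861249 0.92010572] [[ 0.03972707 -0.68470815 -0.72777285]] [[393.08058108   0.         321.74882604]
 [  0.         393.08058108 197.60807537]
 [  0.           0.           1.        ]] -0.028682690106673698
wrist [ 0.35391672 -0.57859189  0.38348176] [[-0.27637683 -0.13470117 -0.95160574]] [[315.15725037   0.         317.22507804]
 [  0.         315.15725037 200.66950681]
 [  0.           0.           1.        ]] -0.03975912056044633
```

View pics/scene0.png

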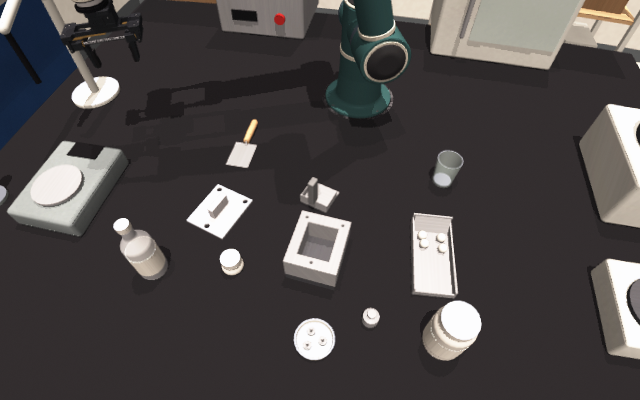

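View pics/side0.png

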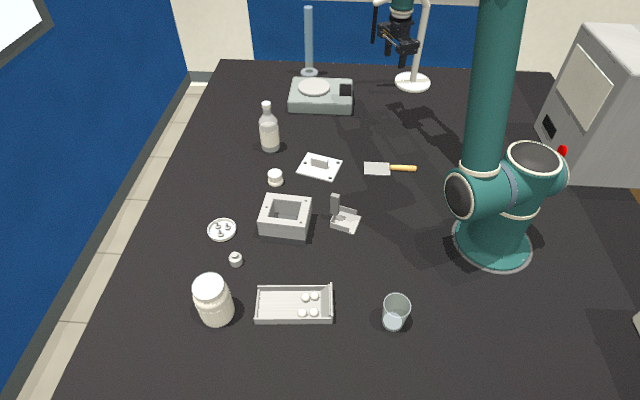

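Scene view: tray at about (433,255), ramp end and balls (422,236),(441,238),(424,244),(442,250) nearest the robot. Jar at (318,247), scoop at (320,195), cover at (220,210) with its lone hole to be identified. The side view agrees. Next I'll get rough positions.

```bash
python3 - <<'E'
from h import *
o=dict(balls=([[422,236],[441,238],[424,244],[442,250]],.017),jar=([[301,212],[351,219],[335,271],[286,264]],.08),cover=([[218,185],[252,203],[222,237],[188,213]],.006),bar=([[219,203]],.042),tray=([[413,215],[452,216],[456,296],[412,294]],.03),handle=([[311,182]],.1),pan=([[300,197],[340,193],[327,209]],.0),pot=([[232,258]],.04),weight=([[371,316]],.03),beak=([[445,180]],0))
for k,(uv,z) in o.items(): print(k,plane("scene",uv,z)[:,:2].round(3).tolist())
print("side balls",plane("side",[[305,297],[314,296],[303,313],[314,313]],.017)[:,:2].round(3).tolist())
a=cv2.imread("pics/scene0.png")[165:305,180:470];b=cv2.imread("pics/side0.png")[145:330,235:365]
a=cv2.resize(a,None,fx=2.7,fy=2.7,interpolation=2)
cv2.imwrite("pics/c1.png",a)
E
```

```text
balls [[0.514, 0.225], [0.51, 0.271], [0.535, 0.231], [0.543, 0.273]]
jar [[0.545, -0.064], [0.542, 0.052], [0.676, 0.038], [0.681, -0.065]]
cover [[0.455, -0.317], [0.494, -0.209], [0.607, -0.25], [0.557, -0.36]]
bar [[0.535, -0.276]]
tray [[0.466, 0.198], [0.45, 0.294], [0.659, 0.301], [0.673, 0.208]]
handle [[0.47, -0.056]]
pan [[0.446, -0.092], [0.412, 0.009], [0.47, -0.015]]
pot [[0.672, -0.195]]
weight [[0.738, 0.127]]
beak [[0.309, 0.285]]
side balls [[0.53, 0.232], [0.508, 0.228], [0.531, 0.277], [0.504, 0.275]]
```
View pics/c1.png

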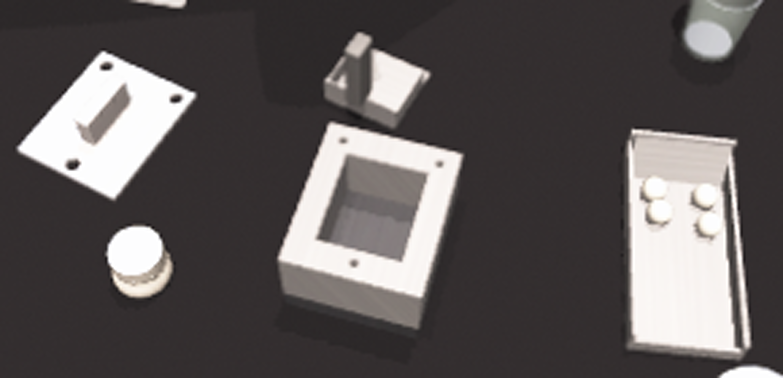

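Cover: two-hole side at crop (105,65),(176,98), lone hole (72,163). Jar: holes (343,140),(439,163), lone (354,263), so jar +x is about world +x. The scoop handle is at lower-left of its pan, which points away from the camera to the right. Now moving to get a close wrist view.

```bash
echo '[[[0.356,-0.324,-0.06],-65],[[0.356,-0.324,-0.06],-65],[[0.356,-0.324,-0.06],-65],[[0.356,-0.324,-0.06],-65],[[0.356,-0.324,-0.06],-65],[[0.356,-0.324,-0.06],-65],[[0.356,-0.324,-0.06],-65],[[0.356,-0.324,-0.06],-65],[[0.356,-0.324,-0.06],-65],[[0.356,-0.324,-0.06],-65],[[0.356,-0.324,-0.06],-65],[[0.356,-0.324,-0.06],-65]]' | python3 nudge.py
python3 - <<'E'
from h import *
import pickle
cm=manip.camera_model("wrist");s=manip.sense();im=manip.read_camera("wrist")
print(s['tool_pos'],s['eef_rot'],s['dq'])
pickle.dump((cm,s,im),open("w1.pkl","wb"));cv2.imwrite("pics/w1.png",im)
E
```

```text
t: 1.35
tool_pos: [0.4701, -0.1697, 0.2986]
eef_rot: [-180.0, 0.0, 89.8]
wrist_force: [0.9, -0.3, -0.0]
finger_gap: 0.0881
grasp_force: 0.0
[ 0.47006883 -0.16974333  0.29858148] [-1.79979755e+02  3.14260472e-02  8.98193719e+01] [-2.32589532  0.28593754  0.35161213 -0.34142493  0.10102728 -0.18287884]
```

View pics/w1.png

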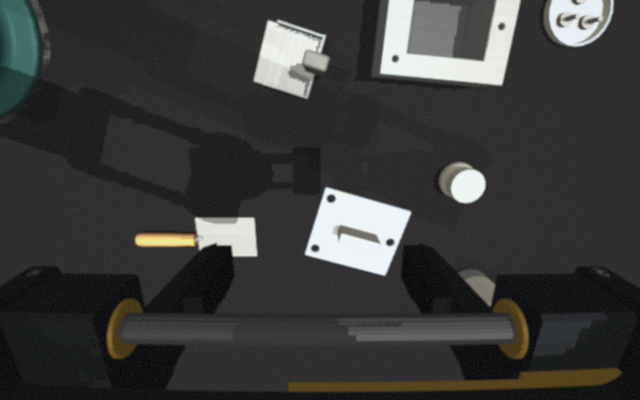

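Wrist view (right = +x, up = +y): cover with holes (331,198),(315,248) and lone (390,242); scoop pan centred (290,58), handle top (316,62), front edge on the left; jar rim at top with its lone hole at (501,27). Second view, for tray, scoop and jar.

```bash
echo '[[[0.25,0.03,0],0],[[0.25,0.03,0],0],[[0.25,0.03,0],0],[[0.25,0.03,0],0],[[0.25,0.03,0],0],[[0.25,0.03,0],0],[[0.25,0.03,0],0]]' | python3 nudge.py
python3 - <<'E'
from h import *
import pickle
cm=manip.camera_model("wrist");s=manip.sense();im=manip.read_camera("wrist")
pickle.dump((cm,s,im),open("w2.pkl","wb"));cv2.imwrite("pics/w2.png",im)
E
```

```text
t: 2.1
tool_pos: [0.5014, 0.0791, 0.2981]
eef_rot: [-179.9, 0.1, 89.7]
wrist_force: [-0.4, -1.0, -0.5]
finger_gap: 0.0883
grasp_force: 0.0
```

View pics/w2.png

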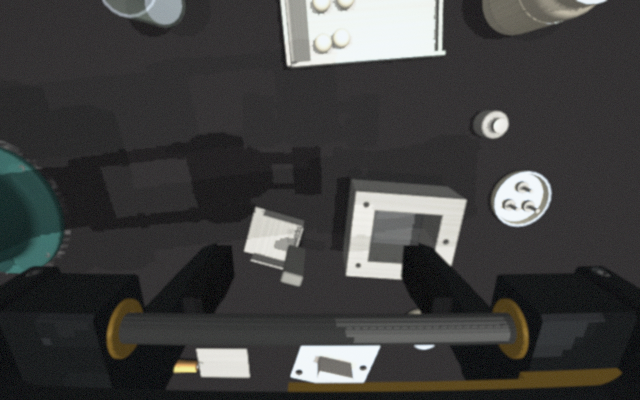

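Second view: jar rim with holes (366,204),(358,265) and lone (446,241); scoop pan (272,235), handle top (292,279); tray at the top, cut off, with its ramp on the left (-x). Now measuring.

```bash
cat >> h.py <<'E'
def subholes(im,pts,w=9,thr=None):
    g=cv2.cvtColor(im,6).astype(float);out=[]
    for u,v in pts:
        u,v=int(u),int(v);x0,y0=max(u-w,0),max(v-w,0);p=g[y0:v+w+1,x0:u+w+1]
        hi=np.percentile(p,85);wt=np.clip(hi*0.85-p,0,None)
        yy,xx=np.mgrid[y0:y0+p.shape[0],x0:x0+p.shape[1]]
        m=(wt>0.35*wt.max()).astype(np.uint8)
        n,l,st,ce=cv2.connectedComponentsWithStats(m)
        d=np.hypot(ce[1:,0]+x0-u,ce[1:,1]+y0-v);k=1+int(np.argmin(d))
        q=wt*(l==k);out.append([(q*xx).sum()/q.sum(),(q*yy).sum()/q.sum()])
    return np.array(out)
E
python3 - <<'E'
from h import *
import pickle
a=pickle.load(open("w1.pkl","rb"));b=pickle.load(open("w2.pkl","rb"))
def fr(P,names):
    # pose from three holes: frame pts
    M=np.array([[-54,-42],[-54,42],[54,0]])/1000.
    A=P[:,:2].mean(0);m=M.mean(0);H=(M-m).T@(P[:,:2]-A)
    th=np.arctan2(H[0,1]-H[1,0],H[0,0]+H[1,1]);R=np.array([[np.cos(th),-np.sin(th)],[np.sin(th),np.cos(th)]])
    t=A-R@m;return t,np.degrees(th),np.hypot(*((M@R.T+t)-P[:,:2]).T)*1000
ch=subholes(a[2],[[331,198],[315,248],[390,242]]);print("cover px",ch)
# hole0 at y-42: sort
for z in (.006,.004): 
  P=plane("wrist",ch,z,a[0])
  for o in ([0,1,2],[1,0,2]): print("cover",z,fr(P[o],0))
jh=subholes(b[2],[[366,204],[358,265],[446,241]],7);print("jar px",jh)
P=plane("wrist",jh,.08,b[0])
for o in ([0,1,2],[1,0,2]): print("jar w2",fr(P[o],0))
jh1=subholes(a[2],[[395,58],[501,27]],7)
print("jar w1",plane("wrist",jh1,.08,a[0]).round(4))
c1,d1=und("wrist",jh1,a[0]);c2,d2=und("wrist",jh[[1,2]],b[0])
for i in range(2): print("tri jar",tri([(c1,d1[i]),(c2,d2[i])]))
for n,sc in (("w1",a[2][10:110,240:345]),("w2",b[2][195:295,235:320])):
    cv2.imwrite(f"pics/s_{n}.png",cv2.resize(sc,None,fx=4,fy=4,interpolation=cv2.INTER_CUBIC))
x=cv2.imread("pics/s_w1.png");y=cv2.imread("pics/s_w2.png")
out=np.zeros((400,780,3),np.uint8);out[:,:420]=x;out[:,430:770]=y;cv2.imwrite("pics/s.png",out)
E
```

```text
cover px [[330.68611865 198.11415877]
 [314.67874159 247.78665961]
 [389.63338108 241.88379887]]
cover 0.006 (array([ 0.52822423, -0.28313917]), np.float64(-16.575536766365392), array([83.8334336 , 83.83037138,  0.30628042]))
cover 0.006 (array([ 0.52822393, -0.28314018]), np.float64(-16.57888768945621), array([0.22608039, 0.22890919, 0.30626734]))
cover 0.004 (array([ 0.52841453, -0.28400467]), np.float64(-16.575536766365374), array([8.40240985e+01, 8.40210377e+01, 2.09719700e-02]))
cover 0.004 (array([ 0.52841423, -0.28400568]), np.float64(-16.578887689456213), array([0.02600129, 0.02372299, 0.02077918]))
jar px [[365.87899727 204.09100648]
 [357.67967921 264.79483176]
 [445.44101387 241.36041512]]
jar w2 (array([ 0.60975233, -0.00943704]), np.float64(-4.795988197322777), array([83.95766393, 83.95687787,  0.0981353 ]))
jar w2 (array([ 0.60975231, -0.00943731]), np.float64(-4.796849555262035), array([0.06526405, 0.06488374, 0.09813259]))
jar w1 [[ 0.5524 -0.0473  0.08  ]
 [ 0.6636 -0.0143  0.08  ]]
tri jar (array([ 0.55254306, -0.0471616 ,  0.07926234]), [np.float64(5.49347271278065e-05), np.float64(5.4934727127846133e-05)])
tri jar (array([ 0.66386711, -0.01419824,  0.07949202]), [np.float64(1.9483104186264623e-05), np.float64(1.9483104186264077e-05)])
```

View pics/s.png

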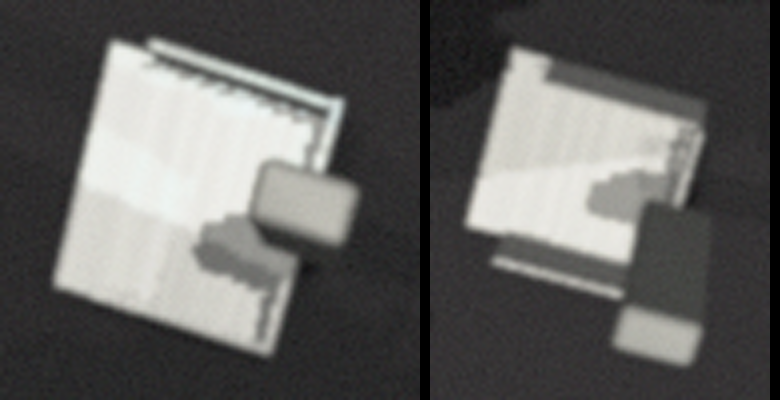

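Enlarged scoop: lip corners at w1 px (267.5,20.5) and (253.8,81.8), w2 px (255.5,207) and (244.5,252); handle top centre w1 (316.2,61), w2 (291.2,278.8).

```bash
python3 - <<'E'
from h import *
import pickle
a=pickle.load(open("w1.pkl","rb"));b=pickle.load(open("w2.pkl","rb"))
p1=[[267.5,20.5],[253.75,81.75],[316.2,61]];p2=[[255.5,207],[244.5,252],[291.2,278.8]]
c1,d1=und("wrist",p1,a[0]);c2,d2=und("wrist",p2,b[0]);T=[]
for i in range(3):
    x,r=tri([(c1,d1[i]),(c2,d2[i])]);T.append(x);print(x.round(4),round(r[0]*1000,2))
L1,L2=plane("wrist",p1[:2],.002,a[0]);M1,M2=plane("wrist",p2[:2],.002,b[0])
for A,B in((L1,L2),(M1,M2)):
    e=A-B;print("w",np.linalg.norm(e),"lip mid",(A+B)/2,"yaw fwd",np.degrees(np.arctan2(e[1],e[0]))+90)
print("handle @.106",plane("wrist",[p1[2]],.106,a[0]),plane("wrist",[p2[2]],.106,b[0]))
print("tray corners",plane("wrist",[[445,54],[290,68]],.028,b[0]).round(4))
print("balls",plane("wrist",[[321,3],[346,2],[323,43],[341,38]],.017,b[0]).round(4))
E
```

```text
[0.4074 0.0063 0.0011] 0.4
[ 0.386  -0.067   0.0036] 0.16
[ 0.4679 -0.0525  0.1037] 0.6
w 0.07625242848329358 lip mid [ 0.39631358 -0.03037585  0.002     ] yaw fwd 163.51152567548522
w 0.07771957740647865 lip mid [ 0.39685178 -0.03062498  0.002     ] yaw fwd 163.33103672201537
handle @.106 [[ 0.46849692 -0.05282085  0.106     ]] [[ 0.46752511 -0.05100236  0.106     ]]
tray corners [[0.657  0.2123 0.028 ]
 [0.4674 0.1962 0.028 ]]
balls [[0.5057 0.2703 0.017 ]
 [0.5357 0.2713 0.017 ]
 [0.5081 0.2259 0.017 ]
 [0.5303 0.2315 0.017 ]]
```

```bash
echo '[[[0.05,0.03,0],0],[[0.1,0.05,0],0],[[0.1,0.05,0],0],[[0.1,0.05,0],0]]' | python3 nudge.py
python3 - <<'E'
from h import *
import pickle
cm=manip.camera_model("wrist");s=manip.sense();im=manip.read_camera("wrist")
pickle.dump((cm,s,im),open("w3.pkl","wb"))
cr=im[0:160,180:480];cv2.imwrite("pics/w3.png",cv2.resize(cr,None,fx=2.6,fy=2.6,interpolation=cv2.INTER_CUBIC))
E
```

```text
t: 2.55
tool_pos: [0.5527, 0.1782, 0.298]
eef_rot: [-179.9, 0.1, 89.6]
wrist_force: [-0.6, -0.2, 1.0]
finger_gap: 0.0885
grasp_force: 0.0
```

View pics/w3.png

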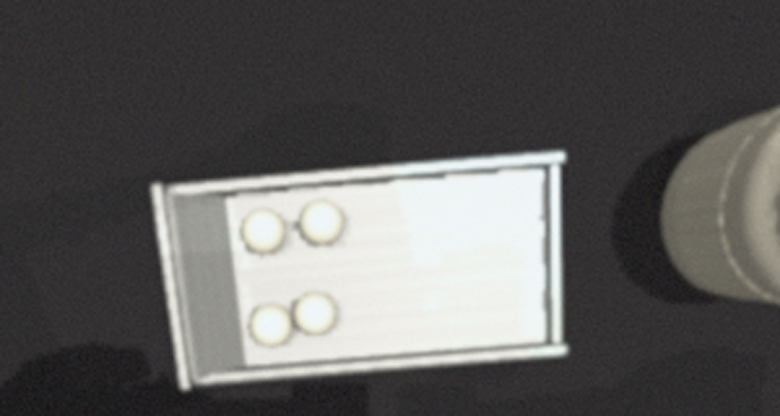

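Tray crop: side-wall tops (175,188)-(565,155) and (195,378)-(568,350), ramp foot (228,195)-(246,365), balls at (263,230),(321,222),(271,325),(315,313). The reagent jar is on the right.

```bash
python3 - <<'E'
from h import *
import pickle
c=pickle.load(open("w3.pkl","rb"))
f=lambda p:np.array(p,float)/2.6-.3+[180,0]   # resize pixel centre shift
def P(p,z): return plane("wrist",f(p),z,c[0])[:,:2]
U=P([[175,188],[565,155]],.028);L=P([[195,378],[568,350]],.028)
for q in(U,L): e=q[0]-q[1];print("side",q.round(4).tolist(),np.degrees(np.arctan2(e[1],e[0])),np.linalg.norm(e))
Fm=P([[228,195],[246,365]],.006);e=Fm[0]-Fm[1];print("foot",Fm.round(4).tolist(),np.degrees(np.arctan2(e[1],e[0])),np.linalg.norm(e))
E_=P([[157,187],[184,388]],.042);e=E_[0]-E_[1];print("end",E_.round(4).tolist(),np.degrees(np.arctan2(e[1],e[0])),np.linalg.norm(e))
Fr=P([[553,165],[560,345]],.016);e=Fr[0]-Fr[1];print("front",Fr.round(4).tolist(),np.degrees(np.arctan2(e[1],e[0])),np.linalg.norm(e))
B=P([[263,230],[321,222],[271,325],[315,313]],.017);print("balls",B.round(4).tolist())
mid=(U.sum(0)+L.sum(0))/4
print("reagent",plane("scene",[[461,321],[443,306],[479,318]],.13).round(3).tolist(), plane("side",[[209,287]],.13).round(3).tolist())
E
```

```text
side [[0.4656, 0.2914], [0.6499, 0.3048]] -175.83290830911656 0.18477751299193715
side [[0.4694, 0.2012], [0.6573, 0.2141]] -176.0972612144358 0.18839640936616417
foot [[0.4874, 0.2894], [0.4926, 0.2048]] 93.47301036064286 0.08483126509505014
end [[0.4603, 0.2909], [0.4664, 0.1984]] 93.81000777936907 0.09272229625229456
front [[0.6472, 0.3016], [0.6561, 0.2153]] 95.88864400578116 0.08675743245821868
balls [[0.5055, 0.2723], [0.5342, 0.2757], [0.5078, 0.2263], [0.5303, 0.232]]
reagent [[0.754, 0.28, 0.13], [0.731, 0.247, 0.13], [0.742, 0.313, 0.13]] [[0.743, 0.285, 0.13]]
```

```bash
echo '[[[-0.2308,-0.0828,0.148],-73.8],[[-0.2308,-0.0828,0.148],-73.8],[[-0.2308,-0.0828,0.148],-73.8],[[-0.2308,-0.0828,0.148],-73.8],[[-0.2308,-0.0828,0.148],-73.8],[[-0.2308,-0.0828,0.148],-73.8],[[-0.2308,-0.0828,0.148],-73.8],[[-0.2308,-0.0828,0.148],-73.8],[[-0.2308,-0.0828,0.148],-73.8],[[-0.2308,-0.0828,0.148],-73.8],[[-0.2308,-0.0828,0.148],-73.8]]' | python3 nudge.py 0.05
```

```text
t: 3.7
tool_pos: [0.4671, -0.0524, 0.1509]
eef_rot: [-180.0, 0.0, 163.2]
wrist_force: [0.3, 0.0, -0.0]
finger_gap: 0.05
grasp_force: 0.0
```

```bash
echo '[[[0,0,0.04],-0.2],[[0,0,0.084],-0.2],[[0,0,0.084],-0.2]]' | python3 nudge.py && echo '[[[0,0,0],0],[[0,0,0],0],[[0,0,0],0],[[0,0,0],0]]' | python3 nudge.py 0.0 30
```

```text
t: 4.0
tool_pos: [0.4622, -0.0506, 0.0617]
eef_rot: [-179.9, -0.7, 163.6]
wrist_force: [-0.8, 0.6, -0.4]
finger_gap: 0.05
grasp_force: 0.0
t: 4.4
tool_pos: [0.4695, -0.0513, 0.0686]
eef_rot: [180.0, 0.2, 163.7]
wrist_force: [-0.5, 0.1, -0.3]
finger_gap: 0.0203
grasp_force: 0.0
```

```bash
echo '[[[0,0,0],0],[[0,0,0],0],[[0,0,0],0]]' | python3 nudge.py && echo '[[[0,0,-0.01],0],[[0,0,-0.04],0],[[0,0,-0.09],0],[[0,0,-0.1],0],[[0,0,-0.1],0]]' | python3 nudge.py
```

```text
t: 4.7
tool_pos: [0.4693, -0.0513, 0.0683]
eef_rot: [180.0, 0.2, 163.7]
wrist_force: [0.0, -1.1, 5.6]
finger_gap: 0.0158
grasp_force: 30.0
t: 5.2
tool_pos: [0.4698, -0.0513, 0.1695]
eef_rot: [180.0, 0.3, 163.7]
wrist_force: [-0.2, 0.6, -1.5]
finger_gap: 0.0156
grasp_force: 30.0
```

```bash
echo '[[[0.0467,0.2991,0],-20.3],[[0.0467,0.2991,0],-20.3],[[0.0467,0.2991,0],-20.3],[[0.0467,0.2991,0],-20.3],[[0.0467,0.2991,0],-20.3],[[0.0467,0.2991,0],-20.3],[[0.0467,0.2991,0.04],-20.3],[[0.0467,0.2991,0.04],-20.3],[[0.0467,0.2991,0.04],-20.3],[[0.0467,0.2991,0.04],-20.3]]' | python3 nudge.py
echo '[[[0,0,0.015],0],[[0,0,0.022],0],[[0,0,0.029],0],[[0,0,0.032],0],[[0,0,0.032],0],[[0,0,0.032],0]]' | python3 nudge.py
python3 - <<'E'
from h import *
import pickle
cm=manip.camera_model("wrist");s=manip.sense();im=manip.read_camera("wrist")
pickle.dump((cm,s,im),open("w4.pkl","wb"));cv2.imwrite("pics/w4.png",im)
cv2.imwrite("pics/side4.png",manip.read_camera("side"));cv2.imwrite("pics/scene4.png",manip.read_camera("scene"))
E
```

```text
t: 6.2
tool_pos: [0.5069, 0.2483, 0.1266]
eef_rot: [-180.0, -0.0, -176.1]
wrist_force: [0.3, 0.0, -1.6]
finger_gap: 0.0153
grasp_force: 30.0
t: 6.8
tool_pos: [0.5172, 0.25, 0.1023]
eef_rot: [179.8, 1.2, -176.0]
wrist_force: [10.6, -3.6, 14.9]
finger_gap: 0.0154
grasp_force: 30.0
```

```bash
echo '[[[0,0,0],0],[[0,0,0],0],[[0,0,0],0]]' | python3 nudge.py - 8
echo '[[[0,0,0],0],[[0,0,0],0]]' | python3 nudge.py - 40
python3 - <<'E'
from h import *
import pickle
cm=manip.camera_model("wrist");s=manip.sense();im=manip.read_camera("wrist")
pickle.dump((cm,s,im),open("w4.pkl","wb"))
sd=manip.read_camera("side");o=np.zeros((600,800,3),np.uint8);o[:330,:528]=cv2.resize(im,(528,330))
o[330:,:]=cv2.resize(sd[220:355,210:410],(800,540),interpolation=2)[135:405];cv2.imwrite("pics/v4.png",o)
E
```

```text
t: 7.25
tool_pos: [0.5144, 0.2497, 0.1]
eef_rot: [179.8, 0.9, -176.1]
wrist_force: [7.4, -2.5, 9.6]
finger_gap: 0.0159
grasp_force: 8.0
t: 7.45
tool_pos: [0.5144, 0.2497, 0.1]
eef_rot: [179.8, 0.9, -176.1]
wrist_force: [8.7, -2.7, 10.5]
finger_gap: 0.0157
grasp_force: 40.0
```

View pics/v4.png

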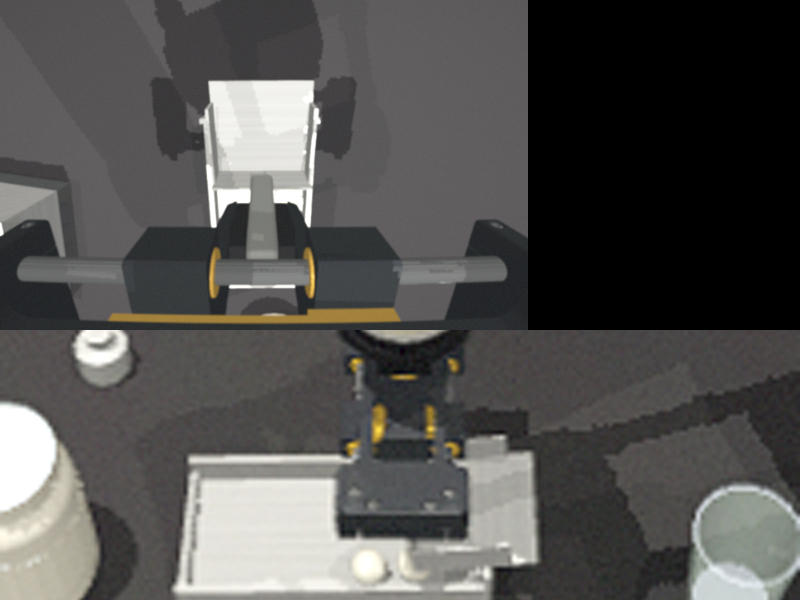

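The wrist view shows the empty pan ahead of the fingers, with lip corners at full-image px (252,98),(379.5,98). The side view shows the pan lying over the ramp end wall with two balls visible. Working out the pan tilt from the lip.

```bash
cat >> h.py <<'E'
def tilt(cm,s,pl,pr,pivh=.087):
    c,d=und("wrist",[pl,pr],cm);n=np.linalg.norm(d[0]-d[1]);k=.076/n
    P=c+k*d.mean(0);piv=np.array(s['tool_pos'])+[0,0,.019]
    from scipy.spatial.transform import Rotation as Ro
    tx=Ro.from_euler('xyz',s['eef_rot'],degrees=True).as_matrix()[:,0]
    r=P-piv;fx=r@tx;return fx,r[2],np.degrees(np.arctan2(r[2],fx)-np.arctan2(-.086,.075)),np.hypot(fx,r[2])
E
python3 - <<'E'
from h import *
import pickle
cm,s,im=pickle.load(open("w4.pkl","rb"))
print(tilt(cm,s,[252,98],[379.5,98]))
g=cv2.cvtColor(im,6);print(g[85:110,316].tolist());print(g[105,240:262].tolist(),g[105,370:395].tolist())
E
```

```text
(np.float64(0.08214839096586024), np.float64(-0.07079974515328055), np.float64(8.152075229200554), np.float64(0.10844796933114655))
[68, 66, 65, 65, 67, 64, 65, 67, 68, 67, 67, 93, 149, 217, 238, 242, 241, 242, 243, 244, 244, 243, 244, 242, 243]
[65, 69, 69, 68, 65, 68, 68, 70, 67, 67, 67, 72, 109, 182, 234, 243, 244, 244, 244, 244, 243, 243] [245, 244, 244, 243, 244, 243, 244, 243, 240, 218, 162, 114, 95, 95, 95, 96, 98, 95, 100, 94, 94, 98, 89, 86, 76]
```

```bash
echo '[[[0,0,-0.03],0],[[0,0,-0.05],0],[[-0.04,0,-0.05],0],[[-0.08,0,-0.05],0],[[-0.12,0,-0.05],0],[[-0.12,0,-0.05],0],[[-0.12,0,-0.05],0],[[-0.12,0,-0.05],0]]' | python3 nudge.py
python3 - <<'E'
from h import *
cm=manip.camera_model("wrist");s=manip.sense();im=manip.read_camera("wrist");g=cv2.cvtColor(im,6)
col=g[40:160,316];k=40+int(np.argmax(col>150));row=g[k+7,200:440].astype(int);o=np.where(row>150)[0]+200
print(s['tool_pos'],k,o[0],o[-1],tilt(cm,s,[o[0]-.5,k-.3],[o[-1]+.5,k-.3]))
cv2.imwrite("pics/w5.png",im)
E
```

```text
t: 8.35
tool_pos: [0.6256, 0.2568, 0.144]
eef_rot: [-180.0, -0.1, -176.1]
wrist_force: [0.0, 0.1, -1.5]
finger_gap: 0.0159
grasp_force: 40.0
[0.62557357 0.25676546 0.14402917] 40 254 378 (np.float64(0.11587407969116788), np.float64(-0.08312784125150124), np.float64(13.25296022959483), np.float64(0.14260799534181076))
```

```bash
echo '[[[-0.015,0,0.02],0],[[-0.015,0,0.045],0],[[-0.015,0,0.06],0],[[-0.015,0,0.068],0],[[-0.015,0,0.069],0],[[-0.015,0,0.069],0]]' | python3 nudge.py
echo '[[[0,0,0],0],[[0,0,0],0],[[0,0,0],0],[[0.012,0,0],0],[[0.012,0,0],0]]' | python3 nudge.py 0.03
echo '[[[0,0,0],0],[[0,0,0],0],[[0,0,0],0],[[0,0,0],0]]' | python3 nudge.py 0.0 50
python3 - <<'E'
from h import *
im=manip.read_camera("wrist");sd=manip.read_camera("side");sc=manip.read_camera("scene")
o=np.zeros((600,800,3),np.uint8);o[:250,:400]=cv2.resize(im,(400,250));o[:250,400:]=cv2.resize(sc[190:315,370:570],(400,250))
o[250:]=cv2.resize(sd[235:340,210:410],(800,420),interpolation=2)[:350];cv2.imwrite("pics/v6.png",o);cv2.imwrite("pics/w6.png",im)
E
```

```text
t: 9.0
tool_pos: [0.6417, 0.2587, 0.0762]
eef_rot: [180.0, 0.0, -176.0]
wrist_force: [-0.1, 0.1, -0.3]
finger_gap: 0.0154
grasp_force: 40.0
t: 9.5
tool_pos: [0.6281, 0.2575, 0.0756]
eef_rot: [-180.0, -0.1, -176.0]
wrist_force: [-0.4, -0.5, 0.1]
finger_gap: 0.0296
grasp_force: 0.0
t: 9.9
tool_pos: [0.6299, 0.2578, 0.0758]
eef_rot: [180.0, -0.0, -176.0]
wrist_force: [0.2, 0.3, 0.7]
finger_gap: 0.0157
grasp_force: 50.0
```

View pics/v6.png

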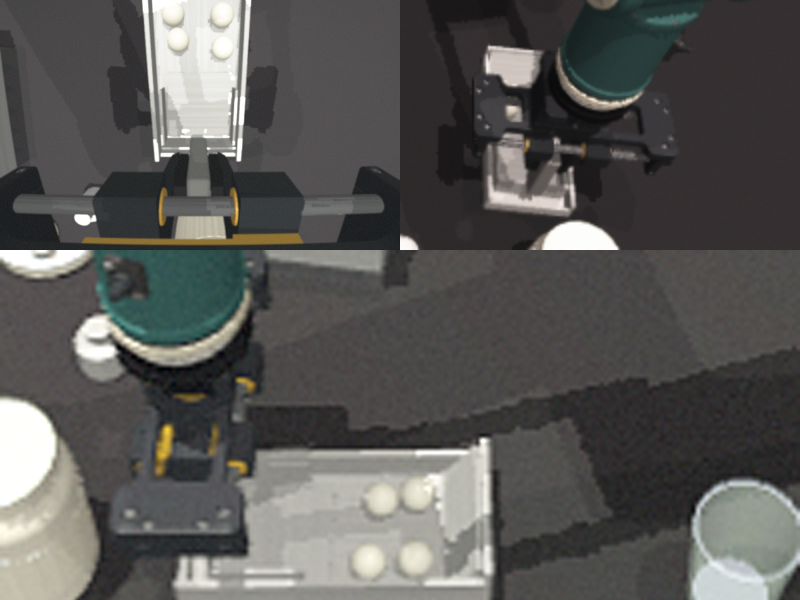

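The scoop lies flat in the tray behind the four balls, all ahead of its lip near the ramp. Pushing forward slowly.

```bash
echo '[[[0.006,0,0.001],0],[[0.012,0,0.001],0],[[0.018,0,0.001],0],[[0.024,0,0.001],0],[[0.03,0,0.001],0],[[0.036,0,0.001],0],[[0.042,0,0.001],0],[[0.047,0,0.001],0],[[0.052,0,0.001],0],[[0.056,0,0.001],0],[[0.06,0,0.001],0],[[0.063,0,0.001],0]]' | python3 nudge.py
cat > look.py <<'E'
from h import *
import sys
from scipy.spatial.transform import Rotation as Ro
# pan region seen from wrist: bright ball blobs
cm=manip.camera_model("wrist");s=manip.sense();im=manip.read_camera("wrist");n=sys.argv[1]
cv2.imwrite(f"pics/{n}.png",im);g=cv2.GaussianBlur(cv2.cvtColor(im,6),(5,5),0)
c=cv2.HoughCircles(g,cv2.HOUGH_GRADIENT,1,18,param1=60,param2=14,minRadius=10,maxRadius=26)
R=Ro.from_euler('xyz',s['eef_rot'],degrees=True).as_matrix()
print(np.round(s['tool_pos'],4),np.round(s['eef_rot'],1),np.round(s['wrist_force'],1))
if c is not None:
    for u,v,r in c[0]:
        hsv=im[int(v)-3:int(v)+4,int(u)-3:int(u)+4].mean((0,1)).round()
        P=plane("wrist",[[u,v]],s['tool_pos'][2]-.0698+.013,cm)[0]
        q=R.T@(P-s['tool_pos']); print("px",int(u),int(v),round(float(r),1),hsv,"scoop xy mm",np.round([q[0]*1e3-35,q[1]*1e3],1), "world",P.round(3))
E
python3 look.py w7
```

```text
t: 11.25
tool_pos: [0.5691, 0.2538, 0.0764]
eef_rot: [179.9, 0.3, -176.0]
wrist_force: [6.2, 0.8, 3.9]
finger_gap: 0.0157
grasp_force: 50.0
[0.5691 0.2538 0.0764] [ 179.9    0.3 -176. ] [6.2 0.8 3.9]
px 262 108 17.4 [255. 255. 255.] scoop xy mm [ 40.6 -33. ] world [0.496 0.216 0.02 ]
px 357 148 18.8 [255. 255. 255.] scoop xy mm [15.7 26.7] world [0.517 0.277 0.02 ]
px 300 107 16.3 [253. 255. 255.] scoop xy mm [41.1 -9.5] world [0.494 0.239 0.02 ]
px 341 108 17.4 [255. 255. 255.] scoop xy mm [40.5 15.8] world [0.493 0.264 0.02 ]
px 275 220 25.4 [200. 205. 205.] scoop xy mm [-34.  -28.1] world [0.57  0.226 0.02 ]
px 593 330 20.3 [100. 100.  99.] scoop xy mm [-132.6  228.4] world [0.651 0.489 0.02 ]
px 40 330 20.2 [100. 101. 100.] scoop xy mm [-131.9 -226.8] world [0.682 0.034 0.02 ]
```

```bash
echo '[[[0.003,0,0.001],0],[[0.005,0,0.001],0],[[0.007,0,0.001],0],[[0.009,0,0.001],0],[[0.009,0,0.001],0]]' | python3 nudge.py
python3 look.py w8 | head -6
```

```text
t: 11.8
tool_pos: [0.5601, 0.2534, 0.0758]
eef_rot: [179.9, 0.3, -176.0]
wrist_force: [5.9, 0.1, 7.7]
finger_gap: 0.0157
grasp_force: 50.0
[0.5601 0.2534 0.0758] [ 179.9    0.3 -176. ] [5.9 0.1 7.7]
px 261 123 17.4 [255. 255. 255.] scoop xy mm [ 31.6 -34.2] world [0.496 0.215 0.019]
px 336 122 16.6 [255. 255. 255.] scoop xy mm [32.1 12.9] world [0.493 0.262 0.019]
px 300 122 16.1 [253. 255. 255.] scoop xy mm [32.1 -9.7] world [0.494 0.239 0.019]
px 594 328 19.1 [98. 99. 97.] scoop xy mm [-130.5  228.6] world [0.64  0.488 0.019]
px 284 156 21.0 [237. 241. 242.] scoop xy mm [ 10.6 -20.4] world [0.516 0.23  0.019]
```

```bash
echo '[[[0.002,-0.003,-0.006],0],[[0.005,-0.003,-0.013],0],[[0.009,-0.003,-0.020],0],[[0.012,-0.003,-0.027],0],[[0.016,-0.003,-0.034],0],[[0.020,-0.003,-0.041],0],[[0.028,-0.003,-0.042],0],[[0.038,-0.003,-0.042],0],[[0.050,-0.003,-0.036],0],[[0.058,-0.003,-0.026],0],[[0.058,-0.003,-0.02],0],[[0.058,-0.003,-0.018],0]]' | python3 nudge.py - 35
python3 look.py w9 | head -9
```

```text
t: 13.05
tool_pos: [0.517, 0.249, 0.1046]
eef_rot: [179.7, 2.1, -175.9]
wrist_force: [20.8, -7.1, 29.5]
finger_gap: 0.0159
grasp_force: 35.0
[0.517  0.249  0.1046] [ 179.7    2.1 -175.9] [20.8 -7.1 29.5]
px 332 49 17.4 [255. 255. 255.] scoop xy mm [73.7  9.7] world [0.41  0.251 0.048]
px 269 52 17.1 [255. 255. 255.] scoop xy mm [ 72.2 -26.9] world [0.414 0.215 0.048]
px 301 52 15.8 [254. 255. 255.] scoop xy mm [72.1 -8.3] world [0.413 0.233 0.048]
px 357 126 17.7 [255. 255. 255.] scoop xy mm [29.8 25.9] world [0.453 0.271 0.048]
px 39 329 19.3 [110. 111. 110.] scoop xy mm [-132.6 -229.6] world [0.633 0.027 0.048]
px 596 326 16.3 [107. 108. 106.] scoop xy mm [-132.2  234.6] world [0.599 0.49  0.048]
```

```bash
python3 look.py w10 | head -9; python3 - <<'E'
from h import *
im=cv2.imread("pics/w10.png");g=cv2.cvtColor(im,6)
for u in (285,316,345): print(u,[ (v,int(g[v,u])) for v in range(0,180,5)])
E
```

```text
[0.517  0.2489 0.1045] [ 179.7    2.1 -175.9] [20.6 -5.3 28.6]
px 268 45 15.9 [255. 255. 255.] scoop xy mm [ 75.9 -27.2] world [0.41  0.214 0.048]
px 334 42 15.6 [255. 255. 255.] scoop xy mm [77.4 10.8] world [0.406 0.252 0.048]
px 300 45 17.7 [254. 255. 255.] scoop xy mm [75.8 -8.8] world [0.409 0.233 0.048]
px 358 130 18.8 [255. 255. 255.] scoop xy mm [27.3 26.7] world [0.455 0.272 0.048]
px 39 329 19.3 [110. 111. 109.] scoop xy mm [-132.6 -229.6] world [0.633 0.027 0.048]
px 236 155 19.9 [59. 58. 58.] scoop xy mm [ 11.6 -51. ] world [0.476 0.195 0.048]
px 595 330 19.1 [110. 111. 110.] scoop xy mm [-136.6  235.2] world [0.604 0.491 0.048]
px 363 322 12.2 [113. 114. 112.] scoop xy mm [-122.6   37.5] world [0.604 0.293 0.048]
285 [(0, 59), (5, 63), (10, 59), (15, 60), (20, 63), (25, 62), (30, 62), (35, 59), (40, 107), (45, 202), (50, 188), (55, 91), (60, 53), (65, 63), (70, 64), (75, 67), (80, 69), (85, 69), (90, 68), (95, 71), (100, 65), (105, 70), (110, 86), (115, 231), (120, 232), (125, 242), (130, 240), (135, 244), (140, 247), (145, 246), (150, 244), (155, 247), (160, 246), (165, 235), (170, 232), (175, 231)]
316 [(0, 63), (5, 61), (10, 63), (15, 63), (20, 65), (25, 61), (30, 64), (35, 71), (40, 227), (45, 245), (50, 228), (55, 115), (60, 65), (65, 71), (70, 68), (75, 69), (80, 69), (85, 63), (90, 67), (95, 59), (100, 64), (105, 69), (110, 128), (115, 246), (120, 246), (125, 242), (130, 236), (135, 235), (140, 235), (145, 231), (150, 230), (155, 236), (160, 231), (165, 234), (170, 231), (175, 232)]
345 [(0, 63), (5, 62), (10, 61), (15, 57), (20, 60), (25, 66), (30, 99), (35, 255), (40, 255), (45, 255), (50, 252), (55, 226), (60, 62), (65, 69), (70, 70), (75, 69), (80, 70), (85, 68), (90, 68), (95, 65), (100, 68), (105, 69), (110, 161), (115, 238), (120, 254), (125, 255), (130, 255), (135, 255), (140, 253), (145, 221), (150, 206), (155, 237), (160, 231), (165, 235), (170, 232), (175, 233)]
```

```bash
cat > trk.py <<'E'
from h import *
import sys
ref=cv2.imread("pics/side0.png")
for i in range(int(sys.argv[1])):
    t=manip.sense()['t'];im=manip.read_camera("side")
    d=np.clip(im.astype(int)-ref,-255,255).max(2)
    m=((d>60)&(im.min(2)>120)).astype(np.uint8);m[:, :300]=0;m[:230]=0
    n,l,st,ce=cv2.connectedComponentsWithStats(m)
    o=[(ce[k].round(1).tolist(),int(st[k,4]),plane("side",[ce[k]],.011)[0,:2].round(3).tolist()) for k in range(1,n) if 20<st[k,4]<300]
    print(round(t,2),o)
cv2.imwrite("pics/trk.png",im)
E
python3 trk.py 3
```

```text
13.15 [([563.9, 240.8], 64, [-0.212, -0.001]), ([455.0, 242.2], 45, [0.112, 0.025]), ([313.5, 249.6], 116, [0.52, 0.078]), ([335.4, 298.3], 157, [0.453, 0.228]), ([354.4, 300.7], 167, [0.404, 0.231])]
13.2 [([563.8, 240.7], 65, [-0.212, -0.001]), ([455.2, 242.6], 44, [0.112, 0.026]), ([313.5, 249.6], 117, [0.52, 0.078]), ([335.3, 298.3], 158, [0.453, 0.228]), ([355.0, 300.8], 170, [0.402, 0.231])]
13.25 [([563.7, 240.9], 65, [-0.212, -0.0]), ([455.0, 242.0], 45, [0.112, 0.024]), ([313.2, 249.8], 115, [0.521, 0.078]), ([335.3, 298.4], 161, [0.453, 0.228]), ([355.3, 300.9], 169, [0.401, 0.232])]
```

Three balls rolled out over the wall onto the bench beyond it and are nearly at rest, and one is in the pan. I'll carry that one to the jar first, then recover the others.

```bash
echo '[[[0,0,-0.01],0],[[0,0,-0.025],0],[[0,0,-0.045],0],[[0,0,-0.065],0],[[0,0,-0.08],0],[[0,0,-0.085],0],[[0,0,-0.085],0]]' | python3 nudge.py - 45
python3 look.py w11|head -8; python3 trk.py 1
python3 - <<'E'
from h import *
im=cv2.imread("pics/w11.png");g=cv2.cvtColor(im,6)
for u in (290,316,340): print(u,[int(g[v,u]) for v in range(80,140,2)])
print([int(x) for x in g[122,235:265]],[int(x) for x in g[122,365:400]])
E
```

```text
t: 14.0
tool_pos: [0.5, 0.2458, 0.1769]
eef_rot: [180.0, 0.0, -176.0]
wrist_force: [0.3, 0.0, -2.3]
finger_gap: 0.0155
grasp_force: 45.0
[0.5    0.2458 0.1769] [ 180.    0. -176.] [ 0.3  0.  -2.3]
px 308 77 12.5 [253. 255. 255.] scoop xy mm [58.6 -4.5] world [0.407 0.235 0.12 ]
px 352 209 15.5 [254. 255. 255.] scoop xy mm [-26.   24.9] world [0.489 0.27  0.12 ]
px 332 76 12.5 [255. 255. 255.] scoop xy mm [59.2 10. ] world [0.405 0.249 0.12 ]
px 322 368 24.1 [198. 219. 223.] scoop xy mm [-166.4    5.1] world [0.631 0.26  0.12 ]
px 41 330 21.4 [105. 106. 105.] scoop xy mm [-131.5 -225.5] world [0.612 0.028 0.12 ]
px 284 77 12.5 [255. 255. 255.] scoop xy mm [ 58.7 -18.9] world [0.408 0.22  0.12 ]
px 126 379 25.4 [228. 230. 230.] scoop xy mm [-181.7 -163.7] world [0.658 0.093 0.12 ]
14.05 [([316.0, 230.3], 22, [0.518, 0.007]), ([564.3, 240.2], 61, [-0.214, -0.003]), ([455.0, 242.2], 45, [0.112, 0.025]), ([320.7, 287.7], 22, [0.492, 0.199]), ([355.4, 300.8], 167, [0.401, 0.232])]
290 [255, 254, 252, 246, 220, 133, 60, 63, 65, 68, 65, 66, 66, 66, 68, 62, 128, 220, 225, 226, 227, 224, 223, 224, 224, 222, 224, 226, 224, 223]
316 [250, 245, 231, 194, 115, 59, 55, 58, 62, 55, 62, 55, 61, 57, 60, 61, 157, 238, 240, 242, 243, 241, 241, 240, 239, 239, 241, 241, 238, 240]
340 [253, 249, 225, 143, 69, 65, 68, 67, 70, 66, 65, 64, 64, 61, 60, 66, 175, 240, 241, 242, 243, 241, 240, 239, 239, 240, 240, 240, 240, 241]
[59, 64, 64, 61, 67, 65, 64, 68, 73, 86, 92, 95, 95, 90, 95, 92, 95, 92, 94, 97, 144, 211, 238, 241, 242, 242, 241, 241, 241, 242] [240, 240, 241, 241, 241, 241, 243, 248, 252, 252, 247, 210, 125, 73, 66, 66, 66, 68, 66, 63, 66, 64, 68, 65, 65, 62, 68, 65, 64, 63, 65, 64, 65, 66, 72]
```

```bash
echo '[[[-0.002,-0.008,0],3],[[-0.006,-0.024,0],10],[[-0.012,-0.048,0],18],[[-0.02,-0.078,0],26.5],[[-0.028,-0.11,0],35],[[-0.036,-0.142,0],43.5],[[-0.044,-0.174,0],52],[[-0.052,-0.206,0],60.5],[[-0.06,-0.238,0],69],[[-0.068,-0.27,0],77],[[-0.075,-0.297,0],85],[[-0.08,-0.316,0],92]]' | python3 nudge.py
echo '[[[-0.0023,0.0005,0],6.8],[[-0.0023,0.0005,0],6.8],[[-0.0023,0.0005,0],6.8],[[-0.0023,0.0005,0],6.8]]' | python3 nudge.py
python3 look.py w12|head -5
python3 - <<'E'
from h import *
import pickle
# resting balls from w11 pose: recompute using forward kinematic cam at that time unavailable -> scene view
sc=manip.read_camera("scene");cv2.imwrite("pics/sc12.png",sc)
g=sc.min(2);m=(g>130).astype(np.uint8);m[:,:380]=0;m[230:]=0;m[:,480:]=0
n,l,st,ce=cv2.connectedComponentsWithStats(m)
for k in range(1,n):
    if st[k,4]>15: print(ce[k].round(1),st[k],plane("scene",[ce[k]],.011)[0,:2].round(3))
E
```

```text
t: 15.3
tool_pos: [0.6015, -0.0658, 0.1749]
eef_rot: [-179.8, -0.0, 91.6]
wrist_force: [-0.2, 0.3, -2.2]
finger_gap: 0.0156
grasp_force: 45.0
t: 15.7
tool_pos: [0.6021, -0.0657, 0.1759]
eef_rot: [-179.9, -0.0, 85.3]
wrist_force: [-0.0, 0.8, -1.6]
finger_gap: 0.0158
grasp_force: 45.0
[ 0.6021 -0.0657  0.1759] [-179.9   -0.    85.3] [-0.   0.8 -1.6]
px 351 215 25.4 [145. 161. 164.] scoop xy mm [-30.5  22.5] world [ 0.625 -0.063  0.119]
px 539 60 25.4 [248. 244. 238.] scoop xy mm [ 69.5 133.8] world [0.744 0.028 0.119]
px 510 104 18.8 [249. 245. 239.] scoop xy mm [ 43.5 120. ] world [0.728 0.003 0.119]
px 530 90 25.4 [158. 163. 164.] scoop xy mm [ 52.1 131.4] world [0.74  0.01  0.119]
[394.2   2.9] [380   0  25  10  96] [-0.654  0.072]
[458.1  29.7] [ 419    0   61   59 2124] [-0.489  0.34 ]
[444.  172.3] [434 151  29  35 368] [0.292 0.279]
[425.3 201.2] [413 197  26   9 166] [0.402 0.231]
[431.2 221.8] [413 213  40  17 585] [0.464 0.248]
```

```bash
echo '[[[0,0.002,0.008],0],[[0,0.003,0.016],0],[[0,0.003,0.019],0],[[0,0.003,0.019],0]]' | python3 nudge.py
echo '[[[0,0,0],0],[[0,0,0],0],[[0,0,0],0],[[0,0,0],0],[[0,0,0],0]]' | python3 nudge.py - 3
python3 look.py w13|head -4
python3 - <<'E'
from h import *
im=cv2.imread("pics/w13.png");g=cv2.cvtColor(im,6)
for u in (285,316,345): print(u,[int(g[v,u]) for v in range(40,180,4)])
E
```

```text
t: 16.2
tool_pos: [0.6048, -0.0663, 0.1563]
eef_rot: [-179.9, -0.0, 85.2]
wrist_force: [0.1, 0.3, -1.3]
finger_gap: 0.0153
grasp_force: 45.0
t: 16.7
tool_pos: [0.6058, -0.0666, 0.158]
eef_rot: [180.0, 0.0, 85.2]
wrist_force: [0.2, -0.6, -1.3]
finger_gap: 0.0159
grasp_force: 3.0
[ 0.6058 -0.0666  0.158 ] [180.    0.   85.2] [ 0.2 -0.6 -1.3]
px 543 52 24.3 [213. 215. 214.] scoop xy mm [ 74.1 135.5] world [0.75  0.031 0.101]
px 355 207 13.8 [150. 167. 170.] scoop xy mm [-24.7  25. ] world [ 0.632 -0.058  0.101]
px 523 99 19.9 [248. 243. 237.] scoop xy mm [ 46.6 128. ] world [0.74  0.004 0.101]
285 [45, 134, 234, 231, 233, 234, 234, 236, 238, 238, 180, 59, 57, 97, 99, 98, 97, 100, 99, 98, 97, 96, 99, 88, 174, 210, 208, 209, 205, 206, 211, 209, 204, 204, 209]
316 [47, 144, 236, 237, 237, 237, 235, 239, 238, 241, 178, 60, 63, 119, 118, 118, 119, 118, 119, 120, 118, 116, 115, 81, 185, 238, 220, 218, 216, 216, 221, 219, 213, 214, 219]
345 [50, 170, 237, 239, 239, 239, 237, 239, 241, 242, 178, 61, 66, 124, 118, 126, 124, 118, 124, 125, 120, 118, 118, 88, 193, 241, 225, 223, 224, 224, 227, 227, 222, 220, 226]
```

```bash
cat > tl.py <<'E'
from h import *
from scipy.spatial.transform import Rotation as Ro
cm=manip.camera_model("wrist");s=manip.sense();R=Ro.from_euler('xyz',s['eef_rot'],degrees=True).as_matrix()
for a in range(-25,16,5):
    r=np.radians(a);x=.075*np.cos(r)+.085*np.sin(r);z=.075*np.sin(r)-.085*np.cos(r)
    P=np.array(s['tool_pos'])+R@[x,0,0]+[0,0,.019+z];print(a,proj("wrist",[P],cm)[0].round(1))
E
python3 tl.py
```

```text
-25 [318.5 166.2]
-20 [318.6 154.6]
-15 [318.6 143.1]
-10 [318.6 131.6]
-5 [318.7 120. ]
0 [318.8 108.5]
5 [318.8  97. ]
10 [318.9  85.5]
15 [319.  74.]
```

```bash
echo '[[[0,0,0],0],[[0,0,0],0],[[0,0,0],0],[[0,0,0],0],[[0,0,0],0]]' | python3 nudge.py - 3 | tail -1
python3 look.py w14|head -4
python3 - <<'E'
from h import *
for n in ("w11","w12","w13","w14"):
    g=cv2.cvtColor(cv2.imread(f"pics/{n}.png"),6)
    print(n,"lip",[int(g[v,300]) for v in range(104,170,4)])
    for v in range(195,230,5): print([int(g[v,u]) for u in range(325,385,4)])
E
```

```text
grasp_force: 3.0
[ 0.6057 -0.0666  0.1578] [180.   -0.   85.2] [ 0.  -0.1 -1.7]
px 347 98 13.0 [247. 244. 237.] scoop xy mm [46.2 17.6] world [0.63  0.013 0.101]
px 547 52 25.4 [238. 236. 231.] scoop xy mm [ 74.2 138.1] world [0.752 0.031 0.101]
px 517 104 21.0 [248. 243. 236.] scoop xy mm [ 43.5 124.7] world [0.737 0.001 0.101]
w11 lip [68, 62, 140, 225, 226, 225, 222, 223, 223, 229, 225, 223, 223, 228, 225, 221, 228]
[226, 227, 227, 227, 210, 220, 236, 240, 231, 227, 222, 139, 161, 255, 90]
[225, 225, 223, 198, 237, 251, 253, 254, 254, 250, 219, 135, 185, 255, 89]
[229, 230, 217, 225, 250, 254, 255, 255, 255, 254, 248, 134, 148, 189, 89]
[236, 255, 219, 234, 252, 254, 255, 255, 255, 255, 252, 135, 166, 152, 91]
[236, 255, 208, 220, 249, 254, 255, 255, 255, 254, 248, 121, 180, 132, 91]
[161, 165, 167, 164, 235, 250, 253, 254, 253, 249, 184, 126, 192, 116, 86]
[124, 141, 170, 167, 155, 176, 212, 220, 191, 166, 170, 155, 204, 98, 88]
w12 lip [119, 119, 148, 221, 222, 217, 218, 214, 217, 221, 194, 185, 185, 192, 190, 185, 191]
[109, 108, 117, 117, 112, 109, 136, 153, 159, 134, 104, 78,
[... 969 characters left out ...]
6, 102, 50, 44]
[111, 164, 213, 211, 214, 215, 215, 125, 115, 110, 111, 67, 105, 52, 54]
w14 lip [117, 116, 117, 117, 117, 112, 117, 100, 77, 184, 216, 213, 214, 211, 212, 217, 214]
[113, 110, 113, 111, 122, 122, 110, 110, 110, 114, 128, 69, 102, 125, 125]
[114, 113, 112, 112, 113, 114, 111, 113, 114, 114, 126, 67, 103, 116, 120]
[114, 115, 114, 118, 118, 118, 117, 120, 116, 118, 118, 63, 109, 109, 105]
[113, 141, 148, 195, 197, 197, 214, 110, 109, 113, 112, 64, 110, 110, 109]
[109, 202, 217, 217, 219, 220, 216, 113, 114, 112, 111, 63, 117, 49, 47]
[116, 167, 220, 221, 218, 224, 224, 116, 114, 113, 113, 59, 102, 46, 46]
[110, 161, 209, 213, 212, 215, 218, 110, 110, 109, 106, 63, 106, 50, 47]
```

The single ball rolled out when the scoop drooped and is now in the well. Next: locating the three bench balls and the beaker accurately.

```bash
echo '[[[0,0,0],0],[[0,0,-0.02],0],[[0,0,-0.05],0],[[0,0,-0.06],0],[[0,0,-0.06],0]]' | python3 nudge.py - 40
python3 - <<'E'
from h import *
from scipy.spatial.transform import Rotation as Ro
cm=manip.camera_model("wrist");s=manip.sense()
Rt=Ro.from_euler('xyz',s['eef_rot'],degrees=True).as_matrix();pt=np.array(s['tool_pos'])
Rc,_=cv2.Rodrigues(np.array(cm['rvec'],float));tc=np.array(cm['tvec'],float).ravel()
# cam<-tool
Rct=Rc@Rt;tct=Rc@pt+tc
R2=Ro.from_euler('xyz',[180,0,-176.0],degrees=True).as_matrix();p2=np.array([.5,.2458,.1769])
Rn=Rct@R2.T;tn=tct-Rn@p2;c2=dict(cm);c2['rvec']=cv2.Rodrigues(Rn)[0].ravel();c2['tvec']=tn
print("balls",plane("wrist",[[308,77],[332,76],[284,77]],.011,c2).round(4).tolist())
im=cv2.imread("pics/w11.png");g=cv2.GaussianBlur(cv2.cvtColor(im,6),(3,3),0)
print("check tray end wall ", proj("wrist",[[.462,.2457,.042]],c2))
print("beaker expected px",proj("wrist",[[.309,.285,0],[.309,.285,.085]],c2))
print("side beaker base/top",plane("side",[[394.5,320]],.003),plane("side",[[396,304]],.085))
print("scene base/top",plane("scene",[[442.2,179.8]],.003),plane("scene",[[449,159]],.085))
cv2.imwrite("pics/w11b.png",im)
sc=cv2.imread("pics/sc12.png");sd=manip.read_camera("side")
o=np.zeros((600,800,3),np.uint8);o[:,:400]=cv2.resize(sc[140:230,400:460],(400,600),interpolation=2);o[:,400:]=cv2.resize(sd[275:350,340:390+40],(400,333),interpolation=2)[0:333].repeat(1,0)[np.linspace(0,332,600).astype(int)]
o[:300,400:]=cv2.resize(sd[280:345,330:417],(400,300),interpolation=2);o[300:,400:]=cv2.resize(im[0:240,120:440],(400,300),interpolation=2);cv2.imwrite("pics/v10.png",o)
E
```

```text
t: 17.8
tool_pos: [0.6073, -0.0668, 0.2201]
eef_rot: [179.7, 0.0, 85.2]
wrist_force: [0.0, -0.4, -1.9]
finger_gap: 0.0153
grasp_force: 40.0
balls [[0.4006, 0.2294, 0.011], [0.3982, 0.2515, 0.011], [0.4021, 0.2071, 0.011]]
check tray end wall  [[321.17492044 149.23275766]]
beaker expected px [[377.09852424 -25.66356134]
 [401.1544083  -74.71708441]]
side beaker base/top [[0.30283576 0.27415197 0.003     ]] [[0.31115195 0.2750842  0.085     ]]
scene base/top [[0.31293762 0.27607953 0.003     ]] [[0.31213255 0.27185805 0.085     ]]
```

```bash
echo '[[[0.2459,-0.2936,0],65.2],[[0.2459,-0.2936,0],65.2],[[0.2459,-0.2936,0],65.2],[[0.2459,-0.2936,0],65.2],[[0.2459,-0.2936,0],65.2],[[0.2459,-0.2936,0],65.2],[[0.2459,-0.2936,0],65.2],[[0.2459,-0.2936,0],65.2],[[0.2459,-0.2936,0.06],65.2],[[0.2459,-0.2936,0.06],65.2],[[0.2459,-0.2936,0.06],65.2],[[0.2459,-0.2936,0.06],65.2]]' | python3 nudge.py
python3 tl.py; python3 - <<'E'
from h import *
im=manip.read_camera("wrist");cv2.imwrite("pics/w15.png",im);g=cv2.cvtColor(im,6)
for u in (280,300,320,340,360): print(u,[int(g[v,u]) for v in range(40,180,5)])
E
python3 look.py w16|head -6
```

```text
t: 19.05
tool_pos: [0.3343, 0.2027, 0.1579]
eef_rot: [180.0, 0.0, 20.0]
wrist_force: [0.4, 0.0, -1.3]
finger_gap: 0.0157
grasp_force: 40.0
-25 [318.6 164.4]
-20 [318.6 152.8]
-15 [318.6 141.2]
-10 [318.7 129.6]
-5 [318.7 118. ]
0 [318.8 106.4]
5 [318.9  94.7]
10 [318.9  83.1]
15 [319.   71.5]
280 [63, 65, 63, 61, 63, 63, 62, 56, 53, 59, 66, 244, 250, 234, 82, 56, 59, 52, 51, 50, 245, 254, 253, 253, 253, 253, 253, 244]
300 [52, 64, 62, 62, 65, 60, 66, 61, 64, 62, 56, 194, 237, 217, 63, 55, 55, 53, 52, 52, 236, 251, 249, 249, 249, 250, 248, 246]
320 [39, 51, 63, 60, 61, 63, 61, 65, 57, 56, 53, 119, 253, 254, 253, 228, 53, 56, 54, 55, 247, 253, 250, 250, 249, 251, 248, 247]
340 [50, 35, 44, 56, 56, 59, 55, 55, 53, 55, 53, 59, 130, 254, 254, 254, 252, 139, 52, 54, 246, 254, 253, 253, 253, 251, 249, 247]
360 [75, 72, 31, 36, 51, 51, 58, 54, 56, 58, 57, 57, 53, 56, 56, 56, 56, 56, 58, 59, 244, 253, 253, 252, 253, 253, 252, 247]
[0.3351 0.203  0.1588] [ 1.80e+02 -1.00e-01  1.99e+01] [ 0.4 -1.  -0.5]
px 237 184 24.3 [208. 199. 189.] scoop xy mm [ -9.7 -54.3] world [0.34  0.263 0.102]
px 313 107 12.1 [254. 254. 253.] scoop xy mm [39.6 -3.3] world [0.404 0.232 0.102]
px 289 101 11.8 [254. 254. 253.] scoop xy mm [ 43.2 -18.1] world [0.402 0.247 0.102]
px 337 113 12.0 [254. 254. 253.] scoop xy mm [35.9 11.6] world [0.406 0.216 0.102]
px 196 194 22.1 [ 97. 102.  96.] scoop xy mm [-16.7 -82.7] world [0.324 0.287 0.102]
```

```bash
echo '[[[-0.007,0,0],0],[[-0.007,0,0.03],0],[[-0.007,0,0.055],0],[[-0.007,0,0.068],0],[[-0.007,0,0.075],0],[[-0.007,0,0.075],0],[[-0.007,0,0.075],0]]' | python3 nudge.py
python3 look.py w17|head -5
```

```text
t: 19.85
tool_pos: [0.328, 0.201, 0.0837]
eef_rot: [-180.0, -0.1, 20.0]
wrist_force: [0.4, 1.1, -1.0]
finger_gap: 0.0155
grasp_force: 40.0
[0.328  0.201  0.0837] [-1.8e+02 -1.0e-01  2.0e+01] [ 0.4  1.1 -1. ]
px 280 90 16.9 [255. 254. 253.] scoop xy mm [ 49.6 -23.4] world [0.4   0.252 0.027]
px 345 107 17.0 [255. 254. 253.] scoop xy mm [39.5 16.5] world [0.404 0.211 0.027]
px 221 202 25.4 [211. 206. 194.] scoop xy mm [-22.4 -66.2] world [0.317 0.268 0.027]
px 313 98 16.3 [255. 254. 253.] scoop xy mm [44.9 -3.3] world [0.402 0.231 0.027]
```

```bash
echo '[[[0,0,0.003],0],[[0,0,0.006],0],[[0,0,0.009],0],[[0.002,0,0.012],0],[[0.004,0,0.015],0],[[0.004,0,0.017],0],[[0.004,0,0.017],0],[[0.004,0,0.017],0]]' | python3 nudge.py - 3
python3 look.py w18|head -5; python3 tl.py | sed -n 4,8p; python3 - <<'E'
from h import *
g=cv2.cvtColor(cv2.imread("pics/w18.png"),6)
for u in (270,330,370): print(u,[int(g[v,u]) for v in range(70,160,3)])
E
```

```text
t: 20.7
tool_pos: [0.3313, 0.2023, 0.0657]
eef_rot: [-180.0, -0.0, 20.0]
wrist_force: [-0.1, 0.7, 0.1]
finger_gap: 0.016
grasp_force: 3.0
[0.3313 0.2023 0.0657] [-180.   -0.   20.] [-0.1  0.7  0.1]
px 313 105 18.5 [255. 255. 255.] scoop xy mm [40.7 -3.3] world [0.401 0.231 0.009]
px 277 95 17.7 [255. 255. 255.] scoop xy mm [ 46.7 -25.4] world [0.399 0.254 0.009]
px 348 113 17.1 [255. 255. 255.] scoop xy mm [35.9 18.4] world [0.404 0.209 0.009]
px 217 216 24.3 [225. 222. 211.] scoop xy mm [-32.6 -69.9] world [0.31  0.269 0.009]
-10 [318.7 129.7]
-5 [318.8 118.1]
0 [318.8 106.4]
5 [318.9  94.8]
10 [319.   83.1]
270 [69, 70, 69, 132, 255, 255, 255, 255, 255, 255, 255, 255, 255, 254, 234, 88, 71, 62, 63, 229, 250, 251, 250, 254, 254, 253, 252, 253, 254, 253]
330 [65, 62, 61, 62, 62, 61, 63, 61, 64, 111, 194, 222, 227, 215, 185, 139, 117, 79, 51, 235, 251, 252, 251, 251, 250, 250, 251, 251, 251, 249]
370 [62, 64, 64, 60, 61, 62, 61, 61, 60, 63, 61, 62, 63, 64, 59, 62, 65, 65, 63, 232, 251, 252, 251, 251, 250, 250, 250, 246, 247, 203]
```

```bash
python3 - <<'E'
from h import *
cm=manip.camera_model("wrist");s=manip.sense()
P=plane("wrist",[[318,126],[318,209]],.002,cm);print(P,(P-s['tool_pos'])@[np.cos(np.radians(20)),np.sin(np.radians(20)),0])
g=cv2.cvtColor(cv2.imread("pics/w18.png"),6);r=g[132,200:440].astype(int);o=np.where(r>180)[0]+200;print(o[0],o[-1]);L=plane("wrist",[[o[0]-.5,132],[o[-1]+.5,132]],.002,cm);print(np.linalg.norm(L[0]-L[1]))
for u in (275,318,360): print([int(g[v,u]) for v in range(180,240,3)])
E
```

```text
[[0.39000555 0.22416869 0.002     ]
 [0.33617265 0.20458532 0.002     ]] [0.06276325 0.00547896]
259 375
0.07667284334191532
[241, 238, 235, 237, 236, 239, 238, 237, 248, 253, 253, 211, 198, 202, 162, 148, 149, 125, 110, 106]
[243, 241, 237, 239, 240, 242, 238, 239, 238, 237, 240, 236, 237, 239, 240, 174, 144, 113, 83, 83]
[242, 240, 238, 241, 250, 250, 247, 249, 248, 251, 254, 251, 213, 218, 175, 170, 179, 126, 108, 107]
```

```bash
echo '[[[0.004,0,0],0],[[0.01,0,0],0],[[0.016,0,0],0],[[0.022,0,0],0],[[0.028,0,0],0],[[0.0325,0,0],0],[[0.036,-0.002,0],4],[[0.04,-0.004,0],8],[[0.044,-0.006,0],12],[[0.049,-0.007,0],16],[[0.049,-0.007,0],16],[[0.049,-0.007,0],16]]' | python3 nudge.py - 25
sed -i 's/\*1e3-35/*1e3-OFF/; s/^import sys/import sys\nOFF=float(sys.argv[2]) if len(sys.argv)>2 else 35/' look.py
python3 look.py w19 23|head -5
```

```text
t: 21.95
tool_pos: [0.3753, 0.2258, 0.0657]
eef_rot: [-180.0, -0.1, 4.1]
wrist_force: [0.5, 0.4, -1.9]
finger_gap: 0.0156
grasp_force: 25.0
[0.3753 0.2258 0.0657] [-1.8e+02 -1.0e-01  4.1e+00] [ 0.5  0.4 -1.9]
px 300 109 17.7 [254. 253. 251.] scoop xy mm [ 50.1 -11.2] world [0.448 0.242 0.009]
px 260 104 17.4 [254. 253. 251.] scoop xy mm [ 53.2 -35.9] world [0.449 0.267 0.009]
px 338 112 17.1 [254. 253. 251.] scoop xy mm [48.3 12.4] world [0.447 0.218 0.009]
px 593 330 21.0 [66. 66. 66.] scoop xy mm [-121.2  225.2] world [ 0.293 -0.006  0.009]
```

```bash
echo '[[[0,0,0],0],[[0,0,0],0],[[-0.006,0,-0.002],0],[[-0.012,0,-0.003],0],[[-0.012,0,-0.003],0],[[-0.012,0,-0.003],0]]' | python3 nudge.py 0.03
echo '[[[0,0,0],0],[[0,0,0],0],[[0,0,0],0],[[0,0,0],0]]' | python3 nudge.py 0 40
echo '[[[-0.006,0,0],0],[[-0.006,-0.006,0],0],[[-0.006,-0.012,0],0],[[-0.006,-0.012,0],0],[[-0.006,-0.012,0],0]]' | python3 nudge.py
python3 look.py w20 35|head -5
python3 - <<'E'
from h import *
cm=manip.camera_model("wrist");s=manip.sense()
g=cv2.cvtColor(cv2.imread("pics/w20.png"),6)
for u in (280,320,360): print([int(g[v,u]) for v in range(80,180,3)])
for v in (100,105,110,115,120): print(v,plane("wrist",[[318,v]],.002,cm)[0,0]-s['tool_pos'][0])
E
```

```text
t: 22.6
tool_pos: [0.3624, 0.2246, 0.0688]
eef_rot: [-180.0, -0.0, 4.0]
wrist_force: [0.4, 0.1, -0.0]
finger_gap: 0.0301
grasp_force: 0.0
t: 23.0
tool_pos: [0.3627, 0.2246, 0.0688]
eef_rot: [-180.0, -0.0, 4.0]
wrist_force: [0.3, 1.3, 1.2]
finger_gap: 0.0158
grasp_force: 40.0
t: 23.5
tool_pos: [0.3556, 0.2368, 0.0688]
eef_rot: [-179.9, 0.0, 4.0]
wrist_force: [-1.8, 2.3, 2.9]
finger_gap: 0.0155
grasp_force: 40.0
[0.3556 0.2368 0.0688] [-179.9    0.     4. ] [-1.8  2.3  2.9]
px 358 80 18.2 [255. 254. 253.] scoop xy mm [55.1 24.2] world [0.447 0.219 0.012]
px 321 76 18.0 [255. 254. 253.] scoop xy mm [57.4  1.8] world [0.448 0.242 0.012]
px 282 71 19.0 [255. 254. 253.] scoop xy mm [ 60.3 -21.7] world [0.449 0.265 0.012]
px 592 330 21.4 [71. 71. 70.] scoop xy mm [-133.2  224.4] world [0.273 0.006 0.012]
[253, 248, 233, 181, 69, 51, 57, 57, 54, 158, 247, 248, 248, 246, 244, 244, 246, 244, 245, 235, 234, 228, 232, 232, 236, 231, 228, 231, 228, 226, 228, 228, 229, 228]
[254, 253, 252, 245, 221, 148, 38, 52, 56, 185, 248, 250, 248, 247, 247, 246, 247, 245, 247, 247, 244, 243, 243, 244, 246, 243, 239, 243, 241, 231, 227, 230, 231, 227]
[254, 254, 253, 252, 248, 228, 165, 45, 46, 171, 247, 247, 247, 246, 245, 245, 246, 244, 247, 246, 243, 242, 241, 244, 244, 242, 240, 244, 242, 239, 240, 242, 243, 240]
100 0.07850156254178303
105 0.07539759880981817
110 0.0722677041447119
115 0.06911134952647396
120 0.06592799488853485
```

```bash
echo '[[[0.004,0,0.001],0],[[0.008,0,0.001],0],[[0.012,0,0.001],0],[[0.015,0,0.001],0],[[0.018,0,0.001],0],[[0.021,0,0.001],0],[[0.024,0,0.001],0],[[0.027,0,0.001],0],[[0.03,0,0.001],0],[[0.032,0,0.001],0],[[0.034,0,0.001],0],[[0.034,0,0.001],0]]' | python3 nudge.py - 50
python3 look.py w21 35|head -5
```

```text
t: 24.75
tool_pos: [0.3765, 0.2374, 0.0691]
eef_rot: [179.9, 1.7, 3.8]
wrist_force: [-49.0, 0.1, 56.7]
finger_gap: 0.0154
grasp_force: 50.0
[0.3765 0.2374 0.0691] [179.9   1.7   3.8] [-49.    0.1  56.7]
px 356 103 17.4 [254. 253. 251.] scoop xy mm [41.7 23.2] world [0.453 0.219 0.012]
px 279 104 17.2 [254. 253. 250.] scoop xy mm [ 41.1 -23.8] world [0.449 0.266 0.012]
px 319 103 17.1 [254. 253. 251.] scoop xy mm [41.7  0.6] world [0.451 0.242 0.012]
px 276 367 18.8 [85. 89. 84.] scoop xy mm [-171.   -35.4] world [0.237 0.263 0.012]
```

The lip is almost under the balls (1.7 mm behind their centres). A lateral wiggle while pushing should break the friction.

```bash
echo '[[[0,0.003,-0.002],0],[[0.001,-0.003,-0.002],0],[[0.002,0.003,-0.002],0],[[0.003,-0.003,-0.002],0],[[0.004,0.003,-0.002],0],[[0.004,-0.003,-0.002],0],[[0.004,0.003,-0.002],0],[[0.004,0,-0.002],0]]' | python3 nudge.py - 60
python3 look.py w22 35|head -5
```

```text
t: 25.6
tool_pos: [0.3915, 0.237, 0.0686]
eef_rot: [179.8, 0.3, 4.0]
wrist_force: [-7.4, -6.9, 4.8]
finger_gap: 0.0152
grasp_force: 60.0
[0.3915 0.237  0.0686] [179.8   0.3   4. ] [-7.4 -6.9  4.8]
px 355 128 19.9 [251. 249. 245.] scoop xy mm [26.5 23.3] world [0.454 0.218 0.012]
px 283 134 17.4 [247. 249. 244.] scoop xy mm [ 22.8 -22.2] world [0.447 0.263 0.012]
px 315 128 19.9 [250. 249. 245.] scoop xy mm [26.5 -1.9] world [0.452 0.243 0.012]
px 39 329 19.3 [60. 60. 59.] scoop xy mm [-132.1 -228.2] world [0.279 0.458 0.012]
```

```bash
echo '[[[-0.001,0,-0.003],0],[[-0.001,0,-0.008],0],[[-0.001,0,-0.013],0],[[-0.001,0,-0.018],0],[[-0.001,0,-0.023],0],[[-0.001,0,-0.028],0],[[-0.001,0,-0.033],0],[[-0.001,0,-0.038],0],[[-0.001,0,-0.043],0],[[-0.001,0,-0.046],0],[[-0.001,0,-0.047],0],[[-0.001,0,-0.047],0]]' | python3 nudge.py - 60
python3 look.py w23 35|head -5
```

```text
t: 26.85
tool_pos: [0.3943, 0.2393, 0.1179]
eef_rot: [-179.9, -0.2, 4.0]
wrist_force: [-0.1, -0.5, -1.6]
finger_gap: 0.0156
grasp_force: 59.9
[0.3943 0.2393 0.1179] [-179.9   -0.2    4. ] [-0.1 -0.5 -1.6]
px 316 131 17.2 [251. 249. 244.] scoop xy mm [24.6 -1.3] world [0.454 0.245 0.061]
px 351 134 17.7 [249. 249. 245.] scoop xy mm [22.7 20.9] world [0.454 0.223 0.061]
px 277 348 23.2 [62. 63. 60.] scoop xy mm [-146.6  -33. ] world [0.281 0.264 0.061]
px 280 135 16.6 [250. 249. 244.] scoop xy mm [ 22.1 -24.2] world [0.45  0.267 0.061]
```

```bash
echo '[[[0.001,0,0],0],[[0.003,0,0],0],[[0.006,0,0],0],[[0.010,0,0],0],[[0.014,0,0],0],[[0.018,0,0],0],[[0.021,0,0.001],0],[[0.023,0,0.003],0],[[0.024,0,0.006],0],[[0.024,0,0.009],0],[[0.024,0,0.012],0],[[0.024,0,0.015],0]]' | python3 nudge.py - 45
echo '[[[0,0,0.003],0],[[0,0,0.004],0],[[0,0,0.004],0]]' | python3 nudge.py - 30
python3 look.py w24 35|head -5
python3 - <<'E'
from h import *
g=cv2.cvtColor(cv2.imread("pics/w24.png"),6)
for u in (300,335): print([(v,int(g[v,u])) for v in range(60,140,4)])
E
```

```text
t: 28.1
tool_pos: [0.415, 0.2406, 0.1067]
eef_rot: [180.0, 0.3, 4.0]
wrist_force: [-24.8, -6.7, 45.8]
finger_gap: 0.0159
grasp_force: 45.0
t: 28.4
tool_pos: [0.4135, 0.2404, 0.1006]
eef_rot: [180.0, 0.4, 4.0]
wrist_force: [-19.1, -3.1, 29.1]
finger_gap: 0.015
grasp_force: 30.0
[0.4135 0.2404 0.1006] [180.    0.4   4. ] [-19.1  -3.1  29.1]
px 357 156 25.4 [248. 249. 245.] scoop xy mm [ 8.8 25.2] world [0.459 0.218 0.044]
px 281 152 18.8 [247. 249. 245.] scoop xy mm [ 11.4 -23.8] world [0.458 0.267 0.044]
px 320 151 18.8 [251. 249. 244.] scoop xy mm [12.   1.3] world [0.46  0.242 0.044]
px 39 328 19.1 [59. 59. 58.] scoop xy mm [-131.7 -228.7] world [0.301 0.462 0.044]
[(60, 238), (64, 239), (68, 238), (72, 238), (76, 238), (80, 237), (84, 237), (88, 237), (92, 235), (96, 235), (100, 234), (104, 182), (108, 180), (112, 207), (116, 211), (120, 207), (124, 204), (128, 207), (132, 204), (136, 213)]
[(60, 238), (64, 238), (68, 239), (72, 239), (76, 237), (80, 238), (84, 236), (88, 235), (92, 236), (96, 235), (100, 234), (104, 179), (108, 187), (112, 208), (116, 209), (120, 209), (124, 206), (128, 208), (132, 208), (136, 212)]
```

```bash
echo '[[[0,0,0.001],0],[[0,0,0.002],0],[[0,0,0.003],0]]' | python3 nudge.py - 15
echo '[[[0,0,0],0],[[0,0,0],0]]' | python3 nudge.py - 55
echo '[[[0,0,-0.004],0],[[0,0,-0.012],0],[[0,0,-0.024],0],[[0,0,-0.04],0],[[0,0,-0.056],0],[[0,0,-0.068],0],[[0,0,-0.075],0],[[0,0,-0.077],0],[[0,0,-0.077],0]]' | python3 nudge.py
python3 look.py w25 35|head -6
```

```text
t: 28.75
tool_pos: [0.4143, 0.2404, 0.0962]
eef_rot: [180.0, 0.3, 4.0]
wrist_force: [-13.1, -2.1, 15.9]
finger_gap: 0.0158
grasp_force: 15.0
t: 28.95
tool_pos: [0.4143, 0.2404, 0.0962]
eef_rot: [180.0, 0.3, 4.0]
wrist_force: [-12.1, -2.1, 17.0]
finger_gap: 0.0152
grasp_force: 55.0
t: 29.85
tool_pos: [0.4167, 0.2404, 0.1718]
eef_rot: [-180.0, -0.0, 4.0]
wrist_force: [-0.0, -0.6, -2.3]
finger_gap: 0.0158
grasp_force: 55.0
[0.4167 0.2404 0.1718] [-180.   -0.    4.] [-0.  -0.6 -2.3]
px 351 208 17.2 [247. 250. 247.] scoop xy mm [-27.   22.6] world [0.426 0.218 0.115]
px 316 211 15.8 [250. 250. 246.] scoop xy mm [-29.2  -1.3] world [0.422 0.242 0.115]
px 279 217 25.4 [205. 216. 214.] scoop xy mm [-33.6 -26.8] world [0.416 0.267 0.115]
px 40 329 19.9 [61. 61. 61.] scoop xy mm [-132.1 -227.4] world [0.304 0.46  0.115]
px 279 337 25.4 [106. 108. 107.] scoop xy mm [-135.8  -30.9] world [0.314 0.264 0.115]
```

```bash
echo '[[[0.003,0.006,0],-2],[[0.01,0.019,0],-7],[[0.02,0.04,0],-13],[[0.034,0.068,0],-20],[[0.05,0.1,0],-27],[[0.067,0.133,0],-34.5],[[0.084,0.166,0],-42],[[0.101,0.2,0],-49.5],[[0.117,0.233,0],-57],[[0.132,0.263,0],-64],[[0.145,0.289,0],-71],[[0.155,0.31,0],-77]]' | python3 nudge.py
echo '[[[-0.0145,0.0177,0],-4.2],[[-0.0175,0.0217,0],-4.2],[[-0.0175,0.0217,0],-4.2],[[-0.0175,0.0217,0],-4.2]]' | python3 nudge.py
python3 look.py w26 35|head -6
```

```text
t: 31.1
tool_pos: [0.593, -0.0598, 0.1704]
eef_rot: [-179.9, 0.0, 81.2]
wrist_force: [1.1, 0.8, -2.5]
finger_gap: 0.0153
grasp_force: 55.0
t: 31.5
tool_pos: [0.6105, -0.0781, 0.1708]
eef_rot: [-179.9, -0.0, 85.1]
wrist_force: [-0.4, 0.7, -2.5]
finger_gap: 0.0152
grasp_force: 55.0
[ 0.6105 -0.0781  0.1708] [-179.9   -0.    85.1] [-0.4  0.7 -2.5]
px 356 210 16.0 [153. 169. 172.] scoop xy mm [-26.9  25.8] world [ 0.637 -0.072  0.114]
px 321 210 15.4 [153. 169. 173.] scoop xy mm [-26.9   1.9] world [ 0.613 -0.07   0.114]
px 286 210 15.2 [153. 169. 173.] scoop xy mm [-26.9 -22. ] world [ 0.589 -0.068  0.114]
px 340 84 11.8 [248. 245. 238.] scoop xy mm [54.4 13.2] world [0.631 0.01  0.114]
px 532 39 25.4 [236. 235. 232.] scoop xy mm [ 81.1 127.2] world [0.747 0.027 0.114]
```

```bash
echo '[[[0,-0.003,0.004],0],[[0,-0.006,0.01],0],[[0,-0.006,0.013],0],[[0,-0.006,0.013],0]]' | python3 nudge.py | head -3
echo '[[[0,0,0],0],[[0,0,0],0],[[0,0,0],0],[[0,0,0],0],[[0,0,0],0],[[0,0,0],0],[[0,0,0],0],[[0,0,0],0],[[0,0,0],0],[[0,0,0],0]]' | python3 nudge.py - 3
python3 look.py w27 35|head -8
```

```text
t: 31.95
tool_pos: [0.6045, -0.0779, 0.1577]
eef_rot: [-179.9, -0.0, 85.2]
t: 32.95
tool_pos: [0.6055, -0.0783, 0.1587]
eef_rot: [180.0, -0.0, 85.2]
wrist_force: [-0.6, 0.8, -2.5]
finger_gap: 0.0159
grasp_force: 3.0
[ 0.6055 -0.0783  0.1587] [180.   -0.   85.2] [-0.6  0.8 -2.5]
px 286 224 14.5 [148. 164. 167.] scoop xy mm [-37.2 -22.4] world [ 0.583 -0.079  0.102]
px 320 223 14.7 [148. 164. 167.] scoop xy mm [-36.5   1.2] world [ 0.607 -0.08   0.102]
px 354 223 15.5 [222. 232. 226.] scoop xy mm [-36.5  24.8] world [ 0.63  -0.082  0.102]
px 546 33 24.3 [231. 230. 226.] scoop xy mm [ 84.6 135.3] world [0.75  0.03  0.102]
px 518 90 21.0 [247. 242. 235.] scoop xy mm [ 51.9 123.8] world [ 0.736 -0.002  0.102]
px 549 75 19.4 [109. 111. 111.] scoop xy mm [ 61.1 141.9] world [0.755 0.006 0.102]
px 343 83 14.4 [240. 242. 236.] scoop xy mm [54.9 14.9] world [0.628 0.01  0.102]
```

```bash
python3 tl.py | sed -n 2,9p; python3 - <<'E'
from h import *
for n in("w26","w27"):
    g=cv2.cvtColor(cv2.imread(f"pics/{n}.png"),6)
    for u in (285,300): print(n,[(v,int(g[v,u])) for v in range(50,170,4)])
E
```

```text
-20 [318.6 154.6]
-15 [318.7 143.1]
-10 [318.7 131.6]
-5 [318.8 120.1]
0 [318.8 108.5]
5 [318.9  97. ]
10 [319.   85.5]
15 [319.1  74. ]
w26 [(50, 235), (54, 238), (58, 237), (62, 236), (66, 116), (70, 62), (74, 61), (78, 112), (82, 119), (86, 120), (90, 117), (94, 116), (98, 116), (102, 116), (106, 121), (110, 159), (114, 207), (118, 210), (122, 207), (126, 205), (130, 205), (134, 207), (138, 211), (142, 182), (146, 178), (150, 180), (154, 184), (158, 185), (162, 179), (166, 183)]
w26 [(50, 235), (54, 239), (58, 239), (62, 237), (66, 89), (70, 65), (74, 65), (78, 119), (82, 119), (86, 122), (90, 117), (94, 119), (98, 120), (102, 120), (106, 123), (110, 160), (114, 207), (118, 209), (122, 207), (126, 205), (130, 205), (134, 206), (138, 210), (142, 182), (146, 179), (150, 177), (154, 182), (158, 185), (162, 175), (166, 183)]
w27 [(50, 233), (54, 236), (58, 235), (62, 155), (66, 62), (70, 63), (74, 57), (78, 98), (82, 97), (86, 97), (90, 96), (94, 98), (98, 98), (102, 97), (106, 98), (110, 95), (114, 95), (118, 94), (122, 98), (126, 79), (130, 225), (134, 229), (138, 198), (142, 195), (146, 192), (150, 193), (154, 196), (158, 190), (162, 188), (166, 190)]
w27 [(50, 235), (54, 235), (58, 236), (62, 146), (66, 65), (70, 59), (74, 85), (78, 116), (82, 120), (86, 118), (90, 115), (94, 118), (98, 117), (102, 117), (106, 120), (110, 113), (114, 114), (118, 115), (122, 107), (126, 99), (130, 227), (134, 230), (138, 223), (142, 198), (146, 197), (150, 199), (154, 199), (158, 194), (162, 191), (166, 191)]
```

```bash
echo '[[[0,0,0],0],[[0,0,0],0],[[0,0,0],0],[[0,0,0],0],[[0,0,0],0],[[0,0,0],0],[[0,0,0],0],[[0,0,0],0]]' | python3 nudge.py - 3|head -1
python3 look.py w28 35|head -8;python3 - <<'E'
from h import *
for n in("w28",):
    g=cv2.cvtColor(cv2.imread(f"pics/{n}.png"),6)
    for u in (285,300): print(n,[(v,int(g[v,u])) for v in range(50,170,4)])
E
```

```text
t: 33.8
[ 0.6055 -0.0783  0.1587] [180.    0.   85.2] [-0.7  0.4 -1.9]
px 286 223 14.5 [147. 163. 166.] scoop xy mm [-36.4 -22.4] world [ 0.583 -0.078  0.102]
px 320 224 15.5 [148. 164. 168.] scoop xy mm [-37.2   1.2] world [ 0.607 -0.081  0.102]
px 354 223 15.5 [222. 232. 226.] scoop xy mm [-36.5  24.8] world [ 0.63  -0.082  0.102]
px 538 41 22.0 [150. 151. 149.] scoop xy mm [ 80.1 131.2] world [0.746 0.025 0.102]
px 39 328 18.8 [54. 55. 54.] scoop xy mm [-129.5 -228.2] world [ 0.37  -0.153  0.102]
px 518 90 21.0 [247. 242. 235.] scoop xy mm [ 51.9 123.8] world [ 0.736 -0.002  0.102]
px 549 63 25.4 [239. 235. 230.] scoop xy mm [ 68.  140.5] world [0.754 0.013 0.102]
w28 [(50, 234), (54, 236), (58, 234), (62, 157), (66, 63), (70, 60), (74, 52), (78, 98), (82, 98), (86, 96), (90, 98), (94, 99), (98, 101), (102, 100), (106, 97), (110, 94), (114, 95), (118, 93), (122, 95), (126, 82), (130, 226), (134, 227), (138, 199), (142, 191), (146, 192), (150, 193), (154, 197), (158, 193), (162, 186), (166, 187)]
w28 [(50, 235), (54, 237), (58, 237), (62, 147), (66, 63), (70, 60), (74, 85), (78, 120), (82, 116), (86, 118), (90, 118), (94, 118), (98, 121), (102, 117), (106, 115), (110, 115), (114, 113), (118, 115), (122, 105), (126, 99), (130, 228), (134, 230), (138, 224), (142, 197), (146, 192), (150, 195), (154, 200), (158, 193), (162, 192), (166, 192)]
```

```bash
echo '[[[0.005,0,-0.002],0],[[0.012,0,-0.004],0],[[0.018,0,-0.006],0],[[0.02,0,-0.008],0],[[0.02,0,-0.01],0]]' | python3 nudge.py - 12|sed -n 1,4p
python3 look.py w29 35|head -5
echo '[[[0,0,-0.02],0],[[0,0,-0.02],0],[[0,0,-0.02],0],[[0,0,-0.02],0],[[0,0,-0.02],0]]' | python3 nudge.py - 4|sed -n 1,4p
python3 look.py w30 35|head -6;python3 - <<'E'
from h import *
for n in("w29","w30",):
    g=cv2.cvtColor(cv2.imread(f"pics/{n}.png"),6)
    for u in (285,300): print(n,[(v,int(g[v,u])) for v in range(94,170,4)])
E
```

```text
t: 34.35
tool_pos: [0.6073, -0.0577, 0.169]
eef_rot: [180.0, 0.0, 85.2]
wrist_force: [-0.9, -0.0, -2.1]
[ 0.6073 -0.0577  0.169 ] [180.    0.   85.2] [-0.9 -0.  -2.1]
px 320 219 14.9 [151. 168. 171.] scoop xy mm [-33.5   1.2] world [ 0.609 -0.056  0.112]
px 286 219 14.9 [152. 168. 171.] scoop xy mm [-33.5 -22.3] world [ 0.585 -0.054  0.112]
px 535 64 25.4 [239. 238. 234.] scoop xy mm [ 67.2 131.8] world [0.747 0.033 0.112]
px 354 219 15.4 [159. 174. 176.] scoop xy mm [-33.5  24.7] world [ 0.632 -0.058  0.112]
t: 34.9
tool_pos: [0.6066, -0.0584, 0.1877]
eef_rot: [-179.9, -0.0, 85.2]
wrist_force: [-0.1, 0.8, -2.5]
[ 0.6066 -0.0584  0.1877] [-179.9   -0.    85.2] [-0.1  0.8 -2.5]
px 524 66 24.3 [245. 243. 238.] scoop xy mm [ 65.9 124.9] world [0.739 0.032 0.131]
px 315 218 14.4 [155. 171. 175.] scoop xy mm [-32.7  -2.3] world [ 0.604 -0.056  0.131]
px 281 218 14.5 [155. 171. 175.] scoop xy mm [-32.7 -25.7] world [ 0.581 -0.054  0.131]
px 349 215 18.8 [151. 167. 171.] scoop xy mm [-30.5  21.1] world [ 0.628 -0.056  0.131]
px 522 91 25.4 [214. 218. 218.] scoop xy mm [ 51.4 126.3] world [0
[... 230 characters left out ...]
 (166, 195)]
w29 [(94, 196), (98, 70), (102, 120), (106, 120), (110, 119), (114, 118), (118, 119), (122, 119), (126, 114), (130, 232), (134, 234), (138, 230), (142, 228), (146, 203), (150, 199), (154, 206), (158, 202), (162, 194), (166, 201)]
w30 [(94, 172), (98, 55), (102, 98), (106, 102), (110, 102), (114, 101), (118, 103), (122, 102), (126, 82), (130, 230), (134, 235), (138, 232), (142, 231), (146, 202), (150, 202), (154, 202), (158, 204), (162, 200), (166, 199)]
w30 [(94, 165), (98, 81), (102, 124), (106, 121), (110, 120), (114, 120), (118, 118), (122, 118), (126, 112), (130, 231), (134, 236), (138, 234), (142, 232), (146, 219), (150, 203), (154, 207), (158, 207), (162, 204), (166, 200)]
```

```bash
echo '[[[-0.002,0,0.002],0],[[-0.006,0,0.005],0],[[-0.012,0,0.009],0],[[-0.02,0,0.013],0],[[-0.03,0,0.017],0],[[-0.041,0,0.021],0],[[-0.052,0,0.024],0],[[-0.063,0,0.027],0],[[-0.073,0,0.028],0],[[-0.082,0,0.028],0],[[-0.089,0,0.028],0],[[-0.092,0,0.028],0]]' | python3 nudge.py - 50|sed -n 1,2p
python3 look.py w31 35|head -5
echo '[[[0.01,0,0],0],[[0.035,0,0],0],[[0.07,0,0],0],[[0.07,0,0],0],[[0.07,0,0],0],[[0.07,0,0],0],[[0.07,0,0],0]]' | python3 nudge.py |sed -n 1,2p
python3 look.py w32 35|head -8
```

```text
t: 36.15
tool_pos: [0.5996, -0.1509, 0.161]
[ 0.5996 -0.1509  0.161 ] [180.    0.   85.1] [ 0.7  0.9 -2.5]
px 397 236 25.4 [245. 248. 243.] scoop xy mm [-46.4  55.5] world [ 0.654 -0.167  0.104]
px 315 215 14.4 [157. 174. 177.] scoop xy mm [-30.5  -2.3] world [ 0.598 -0.146  0.104]
px 284 213 18.8 [151. 168. 171.] scoop xy mm [-29.  -23.5] world [ 0.577 -0.143  0.104]
px 350 215 14.1 [154. 171. 174.] scoop xy mm [-30.6  21.8] world [ 0.622 -0.148  0.104]
t: 36.9
tool_pos: [0.6054, -0.0808, 0.1608]
[ 0.6054 -0.0808  0.1608] [180.    0.   85.2] [ 1.  -0.3 -1.9]
px 313 111 16.3 [247. 242. 235.] scoop xy mm [38.5 -3.3] world [ 0.608 -0.007  0.104]
px 276 112 17.2 [247. 242. 235.] scoop xy mm [ 37.9 -26.4] world [ 0.585 -0.006  0.104]
px 525 38 10.9 [144. 149. 150.] scoop xy mm [ 81.5 122.9] world [0.738 0.025 0.104]
px 351 111 16.3 [247. 242. 235.] scoop xy mm [38.5 20.3] world [ 0.632 -0.009  0.104]
px 529 81 24.3 [214. 214. 210.] scoop xy mm [ 57.3 129.8] world [0.743 0.    0.104]
px 547 34 25.4 [236. 233. 228.] scoop xy mm [ 84.1 136.1] world [0.751 0.026 0.104]
px 39 329 19.3 [54. 54. 53.] scoop xy mm [-130.5 -228.4] world [ 0.37  -0.157  0.104]
```

```bash
echo '[[[0,0,0],0],[[0,0,0],0],[[0,0,0],0],[[0,0,0],0]]' | python3 nudge.py |sed -n 1,2p
python3 look.py w33 35|head -9
echo '[[[-0.02,0,-0.01],0],[[-0.06,0,-0.02],0],[[-0.1,0,-0.03],0],[[-0.12,0,-0.03],0],[[-0.12,0,-0.03],0],[[-0.12,0,-0.03],0]]' | python3 nudge.py |sed -n 1,2p
python3 - <<'E'
from h import *
cm=manip.camera_model("wrist");im=manip.read_camera("wrist");cv2.imwrite("pics/w34.png",im)
g=cv2.GaussianBlur(cv2.cvtColor(im,6),(3,3),0)
W=[[.6098+a*np.cos(-.0837)-b*np.sin(-.0837),-.0094+a*np.sin(-.0837)+b*np.cos(-.0837),.02] for a,b in((-.0425,-.0355),(.0425,-.0355),(.0425,.0355),(-.0425,.0355))]
q=proj("wrist",W,cm);print(q.round().tolist())
c=cv2.HoughCircles(g,cv2.HOUGH_GRADIENT,1,10,param1=80,param2=10,minRadius=7,maxRadius=13)
if c is not None:
  for u,v,r in c[0]:
    if cv2.pointPolygonTest(q.astype(np.float32).reshape(-1,1,2),(float(u),float(v)),True)>-6: print(u,v,r,int(g[int(v),int(u)]),plane("wrist",[[u,v]],.031,cm).round(3))
sd=manip.read_camera("side");sc=manip.read_camera("scene");cv2.imwrite("pics/sc34.png",sc);cv2.imwrite("pics/sd34.png",sd)
E
```

```text
t: 37.35
tool_pos: [0.6054, -0.0805, 0.1608]
[ 0.6054 -0.0805  0.1608] [180.   -0.   85.2] [ 0.7  0.8 -1.4]
px 314 80 12.7 [246. 242. 235.] scoop xy mm [56.7 -2.7] world [0.61  0.011 0.104]
px 286 80 12.7 [246. 242. 235.] scoop xy mm [ 56.7 -19.6] world [0.594 0.013 0.104]
px 347 80 12.5 [246. 242. 235.] scoop xy mm [56.7 17.3] world [0.63  0.009 0.104]
px 527 78 24.3 [200. 202. 200.] scoop xy mm [ 59.1 128.3] world [0.741 0.002 0.104]
px 39 329 19.3 [54. 55. 54.] scoop xy mm [-130.5 -228.4] world [ 0.37  -0.156  0.104]
px 594 329 19.3 [54. 54. 54.] scoop xy mm [-131.1  226.3] world [ 0.823 -0.195  0.104]
px 533 38 24.3 [107. 111. 112.] scoop xy mm [ 81.7 127.8] world [0.743 0.025 0.104]
px 387 288 25.4 [23. 22. 20.] scoop xy mm [-89.   51.5] world [ 0.652 -0.139  0.104]
t: 38.0
tool_pos: [0.595, -0.1999, 0.1905]
[[269.0, 13.0], [364.0, 12.0], [367.0, -80.0], [266.0, -80.0]]
```

```bash
echo '[[[0.05,-0.06,0],0],[[0.09,-0.11,0],0],[[0.1274,-0.1562,0],0],[[0.1274,-0.1562,0.03],0],[[0.1274,-0.1562,0.07],0],[[0.1274,-0.1562,0.095],0],[[0.1274,-0.1562,0.105],0],[[0.1274,-0.1562,0.105],0]]' | python3 nudge.py
echo '[[[0,0,0.004],0],[[0,0,0.008],0],[[0,0,0.011],0],[[0,0,0.014],0],[[0,0,0.014],0]]' | python3 nudge.py - 20
```

```text
t: 38.95
tool_pos: [0.4492, -0.059, 0.0845]
eef_rot: [-179.8, -0.0, 85.3]
wrist_force: [-0.1, -0.3, -1.7]
finger_gap: 0.0154
grasp_force: 50.0
t: 39.45
tool_pos: [0.4502, -0.0599, 0.0715]
eef_rot: [-180.0, -0.0, 85.2]
wrist_force: [-0.4, -0.1, -2.2]
finger_gap: 0.0159
grasp_force: 20.0
```

```bash
echo '[[[0,0,0.002],0],[[0,0,0.004],0],[[0,0,0.006],0],[[0,0,0.006],0]]' | python3 nudge.py - 8 | sed -n 2,4p
echo '[[[0,0,0],0],[[0,0,0],0],[[0,0,0],0]]' | python3 nudge.py 0.05 | sed -n 2,5p
echo '[[[0,0,-0.04],0],[[0,0,-0.09],0],[[0,0,-0.14],0],[[0,0,-0.19],0],[[0,0,-0.22],0],[[0,0,-0.22],0],[[0,0,-0.22],0]]' | python3 nudge.py 0.05 | sed -n 1,2p
python3 - <<'E'
from h import *
cm=manip.camera_model("wrist");im=manip.read_camera("wrist");cv2.imwrite("pics/w35.png",im)
print(proj("wrist",[[.45,-.06,.106],[.45,.015,.002]],cm))
o=np.zeros((600,800,3),np.uint8);o[:400,:640]=im
sc=manip.read_camera("scene");o[400:,:400]=cv2.resize(sc[150:280,170:430],(400,200));sd=manip.read_camera("side");o[400:,400:]=cv2.resize(sd[160:290,240:500],(400,200))
cv2.imwrite("pics/v10.png",o)
E
```

```text
tool_pos: [0.4501, -0.0598, 0.0654]
eef_rot: [-180.0, -0.0, 85.2]
wrist_force: [0.7, 0.3, -1.2]
tool_pos: [0.4507, -0.0598, 0.066]
eef_rot: [180.0, 0.0, 85.2]
wrist_force: [0.1, 0.3, 0.3]
finger_gap: 0.038
t: 40.85
tool_pos: [0.4507, -0.0598, 0.2864]
[[317.19267626 178.38858031]
 [312.13996655 103.68054659]]
```

View pics/v10.png

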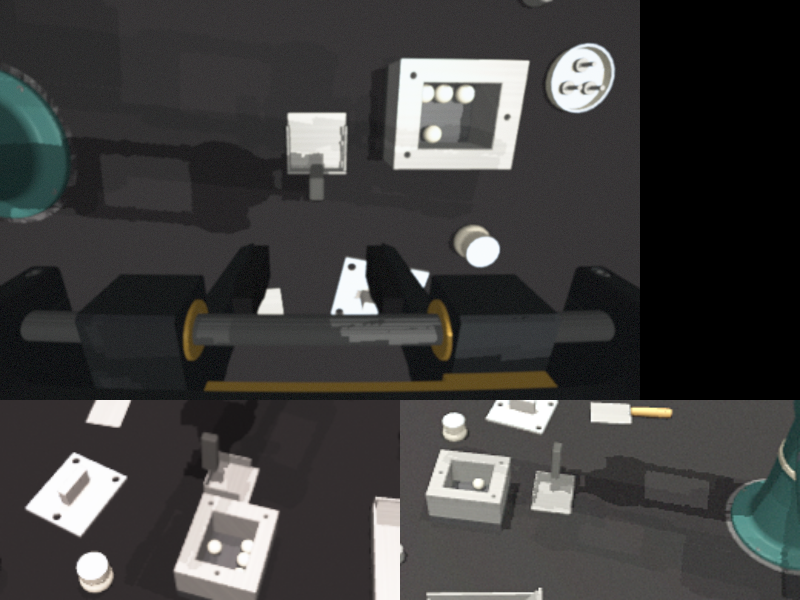

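All four balls are in the well: wrist px (428,93),(444,93),(466,93),(432,133). The scoop stands upright at (317,145). Cover plate is at (380,285); jar holes at (414,75),(407,154),(507,117). Re-measuring jar and cover from here.

```bash
python3 - <<'E'
from h import *
import pickle
cm=manip.camera_model("wrist");im=cv2.imread("pics/w35.png")
def fr(P):
    M=np.array([[-54,-42],[-54,42],[54,0]])/1000.
    A=P[:,:2].mean(0);m=M.mean(0);H=(M-m).T@(P[:,:2]-A)
    th=np.arctan2(H[0,1]-H[1,0],H[0,0]+H[1,1]);R=np.array([[np.cos(th),-np.sin(th)],[np.sin(th),np.cos(th)]])
    t=A-R@m;return t.round(4),np.degrees(th).round(2),(np.hypot(*((M@R.T+t)-P[:,:2]).T)*1000).round(2)
jh=subholes(im,[[407,154],[414,75],[507,117]],6)
print("jar",jh.round(1).tolist(),fr(plane("wrist",jh,.08,cm)),fr(plane("wrist",jh,.0793,cm)))
a=pickle.load(open("w1.pkl","rb"))
h1=subholes(a[2],[[331,198]]);h2=subholes(im,[[350,266]],7);c1,d1=und("wrist",h1,a[0]);c2,d2=und("wrist",h2,cm);print(h2,tri([(c1,d1[0]),(c2,d2[0])]))
b=pickle.load(open("w2.pkl","rb"));i2=subholes(b[2],[[358,265],[366,204],[446,241]],7)
c1,d1=und("wrist",i2,b[0]);c2,d2=und("wrist",jh,cm)
print([tri([(c1,d1[i]),(c2,d2[i])])[0].round(4).tolist() for i in range(3)])
s=manip.sense();print(s['tool_pos'],s['eef_rot'])
E
```

```text
jar [[406.8, 154.3], [412.8, 75.0], [506.6, 116.5]] (array([ 0.6054, -0.0088]), np.float64(-4.58), array([0.71, 0.62, 1.04])) (array([ 0.6057, -0.0089]), np.float64(-4.58), array([0.6 , 0.51, 0.9 ]))
[[351.2233217  266.40689797]] (array([ 0.48743823, -0.23165074, -0.00598648]), [np.float64(0.0016494982179843588), np.float64(0.0016494982179844132)])
[[0.551, -0.047, 0.0781], [0.5581, 0.0365, 0.0768], [0.6626, -0.0142, 0.077]]
[ 0.44912001 -0.05956895  0.28348361] [-1.79781121e+02 -2.15163377e-02  8.51842867e+01]
```

```bash
cat > jm.py <<'E'
from h import *
def fr(P):
    M=np.array([[-54,-42],[-54,42],[54,0]])/1000.
    A=P[:,:2].mean(0);m=M.mean(0);H=(M-m).T@(P[:,:2]-A)
    th=np.arctan2(H[0,1]-H[1,0],H[0,0]+H[1,1]);R=np.array([[np.cos(th),-np.sin(th)],[np.sin(th),np.cos(th)]])
    t=A-R@m;return t.round(4),np.degrees(th).round(2),(np.hypot(*((M@R.T+t)-P[:,:2]).T)*1000).round(2)
def meas(center,yaw,z,w=7):
    s=manip.sense();cm=manip.camera_model("wrist");im=manip.read_camera("wrist")
    th=np.radians(yaw);R=np.array([[np.cos(th),-np.sin(th)],[np.sin(th),np.cos(th)]])
    M=np.array([[-54,-42],[-54,42],[54,0]])/1000.
    g=proj("wrist",np.c_[M@R.T+center,[z]*3],cm);h=subholes(im,g,w)
    print(np.round(s['tool_pos'],4),"guess",g.round(1).tolist(),"found",h.round(1).tolist(),fr(plane("wrist",h,z,cm)))
    return im
E
echo '[[[0,0,0],0],[[0,0,0],0],[[0,0,0],0]]' | python3 nudge.py | sed -n 1,2p
python3 - <<'E'
from jm import *
for i in range(2): meas([.6085,-.0092],-4.8,.08)
E
```

```text
t: 41.3
tool_pos: [0.45, -0.0597, 0.2849]
[ 0.45   -0.0597  0.2849] guess [[407.3, 154.3], [413.8, 74.4], [508.1, 116.6]] found [[408.6, 154.7], [414.8, 75.0], [509.2, 116.8]] (array([ 0.6098, -0.0097]), np.float64(-4.62), array([0.09, 0.07, 0.06]))
[ 0.4501 -0.0598  0.2851] guess [[407.0, 154.2], [413.5, 74.4], [507.7, 116.6]] found [[408.2, 154.6], [414.5, 75.0], [508.8, 116.8]] (array([ 0.6097, -0.0097]), np.float64(-4.66), array([0.08, 0.05, 0.03]))
```

```bash
echo '[[[-0.05,0.02,0],8.5],[[-0.1,0.04,0],17],[[-0.15,0.06,0],25.5],[[-0.2163,0.0967,0],34],[[-0.2163,0.0967,0],42.5],[[-0.2163,0.0967,0],51],[[-0.2163,0.0967,0],59.5],[[-0.2163,0.0967,0],68],[[-0.2163,0.0967,0.03],76.5],[[-0.2163,0.0967,0.06],85],[[-0.2163,0.0967,0.09],93.5],[[-0.2163,0.0967,0.11],101.8]]' | python3 nudge.py 0.05 | sed -n 1,3p
echo '[[[0,0,0],0.2],[[0,0,0],0.2],[[0,0,0],0.2],[[0,0,0],0.2]]' | python3 nudge.py | sed -n 1,3p
python3 - <<'E'
from jm import *
im=meas([.5283,-.2835],-16.6,.006,8);cv2.imwrite("pics/w40.png",im)
E
```

```text
t: 42.6
tool_pos: [0.5275, -0.2829, 0.1731]
eef_rot: [-180.0, 0.2, -17.0]
t: 43.0
tool_pos: [0.5297, -0.2841, 0.1777]
eef_rot: [180.0, -0.2, -16.7]
[ 0.5297 -0.2841  0.1777] guess [[356.0, 228.5], [279.1, 228.7], [317.3, 127.5]] found [[356.1, 227.6], [279.5, 227.5], [317.5, 127.1]] (array([ 0.5291, -0.284 ]), np.float64(-16.67), array([0.19, 0.5 , 0.53]))
```

```bash
echo '[[[-0.001,0,0.04],0],[[-0.001,0,0.085],0],[[-0.001,0,0.125],0],[[-0.001,0,0.15],0],[[-0.001,0,0.16],0],[[-0.001,0,0.164],0],[[-0.001,0,0.165],0],[[-0.001,0,0.165],0],[[-0.001,0,0.165],0]]' | python3 nudge.py | sed -n 1,4p
echo '[[[0,0,0],0],[[0,0,0],0],[[0,0,0],0],[[0,0,0],0],[[0,0,0],0],[[0,0,0],0]]' | python3 nudge.py 0 50
python3 - <<'E'
from jm import *
im=meas([.5288,-.2838],-16.65,.006,8)
E
```

```text
t: 43.95
tool_pos: [0.5289, -0.284, 0.0126]
eef_rot: [180.0, -0.2, -16.8]
wrist_force: [-0.3, 0.2, 0.8]
t: 44.55
tool_pos: [0.5275, -0.2833, 0.0107]
eef_rot: [180.0, 0.0, -16.8]
wrist_force: [-0.9, -0.1, -0.2]
finger_gap: 0.0152
grasp_force: 50.0
[ 0.5275 -0.2833  0.0107] guess [[389.7, 334.2], [247.3, 334.6], [318.1, 150.9]] found [[382.9, 332.6], [251.7, 332.3], [317.0, 149.0]] (array([ 0.5302, -0.2836]), np.float64(-16.83), array([3.38, 3.48, 0.37]))
```

```bash
echo '[[[0,0,-0.005],0],[[0,0,-0.02],0],[[0,0,-0.045],0],[[0,0,-0.075],0],[[0,0,-0.1],0],[[0,0,-0.12],0],[[0,0,-0.13],0],[[0,0,-0.13],0],[[0,0,-0.13],0],[[0,0,-0.13],0]]' | python3 nudge.py
cat > cv.py <<'E'
from jm import *
from scipy.spatial.transform import Rotation as Ro
# cover in tool frame from hole2 (plate top at TCP z -0.0047)
s=manip.sense();cm=manip.camera_model("wrist");im=manip.read_camera("wrist")
R=Ro.from_euler('xyz',s['eef_rot'],degrees=True).as_matrix();p=np.array(s['tool_pos']);z=p[2]-.0047
g=proj("wrist",[p+R@[.054,0,.0047]],cm);h=subholes(im,g,12);P=plane("wrist",h,z,cm)[0];q=R.T@(P-p)
print(p.round(4),np.round(s['eef_rot'],2),"hole px",g.round(1),h.round(1),"hole2 tool",(q*1000).round(1));cv2.imwrite("pics/cv.png",im)
th=np.radians(-4.7);e=np.array([np.cos(th),np.sin(th)])
yaw=np.radians(s['eef_rot'][2]);c=p[:2]+(q[0]-.054)*np.array([np.cos(yaw),np.sin(yaw)])
d=np.r_[np.array([.6098,-.0096])-c,0]
print("cover c",c.round(4),"world d",d.round(4),"tool d",(R.T@d).round(4),"turn",s['eef_rot'][2]+4.7)
E
python3 cv.py
```

```text
t: 45.6
tool_pos: [0.5265, -0.2825, 0.139]
eef_rot: [-180.0, 0.2, -16.8]
wrist_force: [1.4, -0.0, -3.8]
finger_gap: 0.0159
grasp_force: 50.0
[ 0.5265 -0.2825  0.139 ] [-1.7996e+02  1.7000e-01 -1.6820e+01] hole px [[318.1 153.9]] [[317.1 151.4]] hole2 tool [55.2 -0.5  4.5]
cover c [ 0.5276 -0.2828] world d [0.0822 0.2732 0.    ] tool d [-4.000e-04 -2.853e-01  2.000e-04] turn -12.120510732257532
```

```bash
echo '[[[0,-0.01,0],-1],[[0,-0.035,0],-3],[[0,-0.07,0],-5],[[0,-0.11,0],-7],[[0,-0.15,0],-9],[[0,-0.19,0],-11],[[0,-0.23,0],-12.1],[[0,-0.26,0],-12.1],[[0,-0.278,0],-12.1],[[0,-0.2853,0],-12.1],[[0,-0.2853,0],-12.1],[[0,-0.2853,0],-12.1]]' | python3 nudge.py | sed -n 1,3p
echo '[[[0,0,0.01],0],[[0,0,0.02],0],[[0,0,0.028],0],[[0,0,0.033],0],[[0,0,0.034],0],[[0,0,0.034],0],[[0,0,0.034],0],[[0,0,0.034],0],[[0,0,0.034],0],[[0,0,0.034],0]]' | python3 nudge.py
python3 cv.py
```

```text
t: 46.85
tool_pos: [0.6098, -0.011, 0.1404]
eef_rot: [180.0, 0.0, -4.7]
t: 47.85
tool_pos: [0.6103, -0.01, 0.107]
eef_rot: [-180.0, -0.0, -4.7]
wrist_force: [0.0, -1.1, -3.5]
finger_gap: 0.0155
grasp_force: 50.0
[ 0.6103 -0.01    0.107 ] [-1.80e+02 -3.00e-02 -4.71e+00] hole px [[318.6 154.1]] [[316.9 147.2]] hole2 tool [57.3 -0.8  4.7]
cover c [ 0.6136 -0.0103] world d [-0.0038  0.0007  0.    ] tool d [-0.0038 -0.0004 -0.    ] turn -0.011959794587274253
```

```bash
echo '[[[-0.001,0,0.002],0],[[-0.0017,-0.0004,0.004],0],[[-0.0017,-0.0004,0.006],0],[[-0.0017,-0.0004,0.006],0],[[-0.0017,-0.0004,0.006],0],[[-0.0017,-0.0004,0.006],0]]' | python3 nudge.py
python3 cv.py; python3 - <<'E'
from jm import *
g=cv2.cvtColor(cv2.imread("pics/cv.png"),6)
for v in range(130,172,2): print(v,' '.join(f"{int(x):3d}" for x in g[v,296:342:2]))
cm=manip.camera_model("wrist")
c=np.array([.6098,-.0096]);th=np.radians(-4.7);R=np.array([[np.cos(th),-np.sin(th)],[np.sin(th),np.cos(th)]])
t=R@[.054,0]+c
a=np.linspace(0,2*np.pi,8,endpoint=False)
print("thread px",proj("wrist",[[*t,.0795]],cm),"r",np.ptp(proj("wrist",[[*(t+.0035*np.array([np.cos(x),np.sin(x)])),.0795] for x in a],cm),0)/2)
E
```

```text
t: 48.5
tool_pos: [0.6085, -0.0095, 0.1008]
eef_rot: [-180.0, -0.0, -4.7]
wrist_force: [-0.5, 0.0, -2.8]
finger_gap: 0.0155
grasp_force: 50.0
[ 0.6085 -0.0095  0.1008] [-1.80e+02 -1.00e-02 -4.72e+00] hole px [[318.6 154. ]] [[318.3 146.1]] hole2 tool [57.8 -0.1  4.7]
cover c [ 0.6123 -0.0098] world d [-0.0025  0.0002  0.    ] tool d [-0.0025 -0.     -0.    ] turn -0.017120688528205363
130 239 239 238 238 238 238 238 238 238 238 239 236 238 238 239 237 238 239 237 238 238 238 238
132 239 239 238 238 239 237 239 237 237 238 238 237 237 238 238 238 237 239 238 238 239 238 240
134 239 237 238 237 239 238 240 239 238 238 236 236 236 238 239 238 238 239 239 237 239 239 239
136 239 239 239 239 239 239 237 235 222 206 183 189 207 222 235 238 239 240 238 240 240 238 239
138 239 240 239 239 239 236 222 188 160 143 125 121 131 150 180 217 236 239 239 239 239 238 239
140 239 238 238 239 235 209 167 141 140 135 105  86  87 105 119 160 211 236 240 239 238 241 238
142 240 239 239 237 220 167 134 126 127 111  79  74  79  81  92 126 172 218 237 239 239 241 238
144 238 238 239 231 174 136 139 151 125 
[... 669 characters left out ...]
07 203 198 196 194 195 181 182 163 177 223 237 239 238 240
160 238 239 240 235 211 158 144 169 197 194 192 186 183 185 182 167 162 215 235 238 239 239 239
162 239 239 239 237 229 204 151 138 173 182 181 180 175 161 144 161 212 231 239 239 239 238 240
164 239 239 238 238 236 230 215 175 141 138 150 148 143 143 165 213 230 236 239 240 238 238 239
166 239 239 238 240 238 237 233 227 217 197 188 188 203 209 224 232 238 238 240 240 240 240 239
168 240 239 238 239 239 238 237 238 236 233 229 231 232 235 238 237 239 240 239 240 239 239 239
170 240 238 239 239 238 239 238 237 239 239 237 237 237 238 238 237 238 239 238 239 238 238 239
thread px [[318.38975584 146.44931026]] r [6.59285278 6.60490314]
```

```bash
echo '[[[0,0,0],0],[[0,0,0],0],[[0,0,0],0],[[0,0,0],0],[[0,0,0],0]]' | python3 nudge.py
python3 - <<'E'
from h import *
s=manip.sense();print(np.round(s['tool_pos'],4),np.round(s['dq'],2));print(manip.close_job())
E
```

```text
t: 49.05
tool_pos: [0.6084, -0.0095, 0.1007]
eef_rot: [180.0, 0.0, -4.7]
wrist_force: [-0.2, -0.3, -3.6]
finger_gap: 0.0155
grasp_force: 50.0
[ 0.6084 -0.0095  0.1007] [-0.15  0.07 -0.18 -0.06  0.02  0.09]
the job is handed in; nothing more can be done
None
```

Handed in at t ≈ 49 s: all four balls were in the jar and the scoop stood upright on the bench, with the cover held still about 1 cm above the rim. I checked hole alignment by camera only at the lone hole; the other two are inferred from the measured position and yaw. Three balls spilled onto the bench and were recovered with the scoop, never touched by the fingers.

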